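# Clear the grinder and present the wheel dresser

## Robot

A 7-joint arm with a two-finger parallel gripper is mounted at the origin on the work surface. World frame = base frame: x ahead of the robot, y to its left, z up, the work surface at z = 0. Lengths are in mm, angles in degrees, forces in N, time in s.
With the tool pointing down it reaches from about 400 to 925 mm from the base axis. Payload 4.1 kg.
Tool frame: the origin (TCP) lies at the very end of the fingers, on their centre line; the grasp point (between the pads) lies robot.grip_depth behind it (robot.grip_depth is the distance from the TCP to the grasp point, in mm); z points along the fingers, y is the line along which they close (so a half turn about z gives the same grasp; the last joint's range is limited). The gripper opens to 85 mm and grips with 20 to 120 N. Pads are 22 mm wide; open, the fingers measure 114 mm over their backs; the gripper's body (76 mm by 85 mm) begins 54 mm behind the grasp point. The pads swing forward as they close: fully open they stand 13 mm farther back than shut.
Start: joints at [61.708, 22.827, 2.584, 88.041, -1.071, 69.15, -2.905], TCP at [250.044, -600.018, 231.347] pointing down, gripper open.
Joint ranges: [-161.44, 161.44], [-28.35, 127.94], [-78.24, 83.42], [0, 140.83], [-78.03, 258.03], [13.02, 114.36], [-168.23, 168.23]. Speed limits (degrees/s): [147.25, 147.25, 180, 180, 180, 180, 180].

## Interface

Orientations are given as [roll, pitch, yaw] about the fixed x, y, z axes, in that order (R = Rz(yaw) Ry(pitch) Rx(roll)).
In Python, from plant import robot gives the robot as it stands.
- The arm moves only by the tool step_arm, never from a script. Its argument "moves" is a list of rows, each a list of 3 entries, a list of its own where there are three numbers: the shift along the tool's x, y, z as a fraction of full scale, then the turn about the tool's z as a fraction of full scale, then the opening, from -1 (shut) to 1 (fully open). A call has 1 to 8 rows; each row shifts and turns the commanded pose from where the row before left it, along the tool's axes as they then stand; what a row does not reach is not made up. Full scale, the value 1, is 0.05 m for a shift and 0.1 rad for a turn. A row lasts 1/8 s, in which the tool goes at most 62.5 mm and 10.7 degrees, less where a joint would pass 70% of its speed; a pose out of reach is approached as far as the arm can. A call with a number of a shift or a turn outside -1 to 1 is refused whole. A call with a gripper value outside its range is refused whole. The fingers move at their own pace and stop on an object; "squeeze" is the grip in N (left out, the last holds). Time passes only in rows, so rows that do not move let the fingers close. It gives the time, the measured TCP pose, the force, the opening and the grip force at its end, in the units of the state.
- robot.get_obs(): the state, without advancing time (a new reading comes with each control period).
- robot.read_camera(name): name is "scene" or "side" or "wrist"; returns a dict with "image" (384x512x3 uint8, red, green, blue), "camera_matrix" (3x3 intrinsics, pixels), "world_from_camera" (4x4, takes a point from camera to world coordinates); the wrist camera has in their place "tool_from_camera" (4x4, takes a point from camera to tool coordinates, whose origin is the TCP and whose axes are the flange's). Camera axes: x right, y up, looking along -z (the intrinsics and any distortion apply to the point x, -y, -z); pixel columns grow to the right and rows downward; lengths in mm; the calibration is good to about 2 mm. A picture is of the moment at which its call begins: read the wrist's pose just before it. There is no depth.
- robot.job_done(): hands the job in; it is judged then, once.
Trained networks look in a picture, given as the dict that the camera call returned (one of the last four; its "shot" number tells which), for a name from the list of things; names that differ only in an ending like _2 or _b are one class to them, and where a whole thing is asked for, a point or a joint stands for the part that bears it (a point fixed in the world has none). Each returns a list of dicts, best first, with "score" (0 to 1); they miss things now and then, are a little off and sometimes report something else, mostly with a low value. They report only what shows in the picture. A call takes as long as a camera call. They do not tell look-alikes from the thing itself.
- robot.find_in(picture, target): "location" ([row, column] in pixels, amid what is visible of it).
- robot.regions_of(picture, target): "region" (384x512 bool, what is visible of it) and "location" ([row, column] in pixels, amid what is visible of it).
- robot.mark_of(picture, target): "location" ([row, column] in pixels: a listed point, or the origin of a listed thing).
The state is a dict: "time_s": time; "joints": joint angles; "qd": joint speeds; "joint_efforts": joint torques, N m; "eef_pos": TCP position; "eef_rot": TCP orientation; "wrist_force": force on the tool from outside, world axes, zero at the start; "torque": the same for the moment, N m; "grip_width": finger opening in mm; "grasp_force": force on a finger pad.
Only numpy, scipy, OpenCV 4.12 (cv2) and the standard library are available. Lean on these libraries where they do the work, as an engineer would, in place of code of your own. Each camera call takes 0.05 s, during which the arm holds its last target. There are 200 camera calls.

## Task

Get ready to dress the grinding wheel: first hang the little basket that is in the way by its handle on the hook of the stand and let go of it. Then draw the wheel dresser (the tool with the square handle) out of its sloping tube in the rack, turn it level and hold it in the air with its nose pointing squarely at the middle of the wheel's front rim, at axle height and about 3 cm short of it, never touching the wheel; finish there, still holding the dresser. Leave the other tools in their tubes and everything else on the bench where it is.

Things in the scene. Friction and masses are not known exactly. Their poses are not given: they have to be found in the camera images.
- basket: small plastic basket 90 (x) by 130 (y) by 50 mm, open on top, stiff upright bail. Origin under its bottom's centre, z up. Straps 16 mm wide at y = +-68 mm carry a crossbar along y, 142 long, 10 thick (x), 12 mm high, 118 to 130 mm above the bottom; the gap from rim to bar is 68 mm high. 0.11 to 0.22 kg. Stands before the wheel, yaw within 0.45 rad
- bail_mid (a point): middle of the basket's crossbar, 124 mm above the basket's bottom; axes as the basket's
- hook_stand: fixed steel stand: post of 9 mm radius on a foot 100 by 100 mm, origin on the table under the post, z up. One upturned hook reaches along its -x (to the robot, yaw within 0.35 rad): round bar of 5 mm radius, axis 190 mm up from 35 to 75 mm before the post; its end rises to 217 mm (top) at 95 mm before the post. The post's top is at 210 mm
- hook_seat (a point): on top of the hook's level part, 55 mm in front of the post's axis, 195 mm above the table, where the crossbar's underside should rest; axes as the stand's
- dresser: wheel dresser: square handle 28 by 28 by 110 mm, square shank 16 by 16 by 70 mm, nib of 5 mm radius, 20 mm long. Origin at the handle's middle, x towards the nose, y across. 0.2 to 0.3 kg, balances 36 mm ahead of the origin. Starts in any of the 3 tubes, nose 0.6 to 0.7 rad below level, shoulder on the mouth, 90 mm inside with 3 mm play each side
- nose (a point): tip of the dresser's nib, 145 mm ahead of the dresser's origin; axes as the dresser's
- rack: fixed rack: board with three parallel square tubes, 30 mm outside, 22 inside, 95 long, at y = -85, 0, +85 mm. Origin on the table below the middle tube's mouth; mouths 88 mm above the table; the tubes run down along the rack's +x at 0.70 rad below level. Tools are drawn up along the tube, towards its -x. Yaw within 0.3 rad
- grinder: fixed bench grinder. Origin on the table straight below the wheel's front rim, z up. Wheel (radius 100, centre at x = +100 mm, 40 mm wide, does not turn): axle along y, 140 mm above the table. Motor housing 160 by 200 by 150 mm on its -y side from y = -55 mm, top at 225 mm. The front rim looks along its -x, to the robot, yaw -0.12 to 0.3 rad
- wheel_rim (a point): point of the wheel's front rim at axle height, middle of its width; axes as the grinder's (x into the wheel). The nose should end about 30 mm in front of it (x = -30 mm, y = z = 0), the dresser's x along this x
- file: bystander: file with round wooden handle of 110 mm in another tube of the rack; origin and axes as for the dresser
- burnisher: bystander: round tool with a ball end of 18 mm radius in another tube of the rack; origin and axes as for the dresser
- spare_wheel: bystander: spare grinding wheel lying flat, radius 55 mm, 25 mm high
- paste_jar: bystander: jar, radius 30 mm, 55 mm high
- wrench: bystander: wrench lying flat in front of the wheel, behind the basket
- oil_bottle: bystander: upright bottle, radius 28 mm, 150 mm high
- stone: bystander: sharpening stone lying flat, 160 by 60 by 25 mm
Not all that is in view belongs to the job. Of the things shaped like the hook_stand, the steel one is meant. What is shaped like the dresser but orange is not meant.

How it is judged:
By the outcome, as a careful person would: the job done as asked, in the order asked, and still so for the second after the job is handed in, while the arm keeps its last pose, push and grip.
It also fails if it takes over 58 s, if anything falls off the work surface, if the arm or the gripper's body presses on something with over 40 N, if the wrist force passes 120 N, or if a joint passes its speed limit or range.

## Working session

There is one attempt and no reset: what is moved stays moved. The work goes in short steps, Python scripts to look and compute and a tool call to move; the robot and the scene stay as the last step left them, time stands still between calls to the robot, and variables do not carry over. Pictures are saved under pics/ and viewed, at most 10 in all, crops included, and the job is handed in when it is done.

Besides the shell and the picture viewer there is one more tool, called after "Request:" as name(argument=value, ...) on one line, values as JSON. step_arm: Moves the arm, as the interface text tells. Shift numbers are shares of 0.05 m and turn numbers shares of 0.1 rad, none past 1 either way. Its arguments: {"type":"object","properties":{"moves":{"type":"array"},"squeeze":{"type":"number"}},"required":["moves"]}

```bash
mkdir -p pics; ls; cat > h.py <<'E'
import numpy as np, cv2
from scipy.spatial.transform import Rotation as Ro
from plant import robot
def shot(n):
    o=robot.get_obs(); p=robot.read_camera(n)
    if n=="wrist":
        T=np.eye(4);T[:3,:3]=Ro.from_euler('xyz',o['eef_rot'],degrees=True).as_matrix();T[:3,3]=o['eef_pos']
        p['W']=T@np.array(p['tool_from_camera'])
    else: p['W']=np.array(p['world_from_camera'])
    return p
def ray(p,rc):
    K=np.array(p['camera_matrix']); d=np.linalg.solve(K,[rc[1],rc[0],1.]); d=p['W'][:3,:3]@np.array([d[0],-d[1],-d[2]])
    return p['W'][:3,3],d/np.linalg.norm(d)
def tri(*pr):
    A=np.zeros((3,3));b=np.zeros(3);R=[ray(*x) for x in pr]
    for c,d in R: M=np.eye(3)-np.outer(d,d);A+=M;b+=M@c
    x=np.linalg.solve(A,b)
    return x,[float(np.linalg.norm((np.eye(3)-np.outer(d,d))@(x-c))) for c,d in R]
def atz(p,rc,z):
    c,d=ray(p,rc); return c+d*(z-c[2])/d[2]
def proj(p,X):
    X=np.atleast_2d(X);q=(X-p['W'][:3,3])@p['W'][:3,:3]; q=q*[1,-1,-1]; q=q@np.array(p['camera_matrix']).T
    return q[:,1::-1]/q[:,2:]   # row,col
def save(p,n): cv2.imwrite('pics/'+n,cv2.cvtColor(p['image'],cv2.COLOR_RGB2BGR))
E
python3 - <<'E'
from h import *
np.set_printoptions(precision=1,suppress=True)
o=robot.get_obs();print(o['eef_pos'],o['eef_rot'],robot.grip_depth,o['grip_width'])
P={n:shot(n) for n in("scene","side")}
save(P['scene'],'s0.png');save(P['side'],'d0.png')
print({n:p['W'][:3,3] for n,p in P.items()}, [k for k in P['scene']])
for t in['basket','bail_mid','hook_stand','hook_seat','dresser','nose','rack','grinder','wheel_rim']:
    r={n:robot.mark_of(p,t) for n,p in P.items()}
    print(t,{n:[(np.round(x['location']).tolist(),round(x['score'],2)) for x in v] for n,v in r.items()})
    for a in r['scene'][:2]:
        for b in r['side'][:2]:
            x,e=tri((P['scene'],a['location']),(P['side'],b['location']));print('   ',x,np.round(e,1))
E
```

```text
pics
[ 249.8 -599.4  230.3] [-179.9    0.    22.6] 18.700000000000003 85.29262351433754
{'scene': array([1384.2, -345.4, 1225. ]), 'side': array([-406.3, -890.8, 1209.4])} ['image', 'camera_matrix', 'world_from_camera', 'shot', 'W']
basket {'scene': [([220.0, 227.0], 0.92), ([174.0, 287.0], 0.57)], 'side': [([236.0, 257.0], 0.6)]}
    [529.9  50.2   0.2] [3. 3.]
    [541.1 195.2  49.3] [142.5 142.5]
bail_mid {'scene': [([200.0, 225.0], 0.72), ([182.0, 256.0], 0.7), ([238.0, 270.0], 0.56)], 'side': [([210.0, 258.0], 0.91), ([207.0, 264.0], 0.41)]}
    [532.4  43.9 130.2] [4.5 4.5]
    [547.7  32.8 145.1] [1.4 1.4]
    [546.  120.4 134.4] [57.7 57.7]
    [561.6 107.1 150.5] [62.7 62.7]
hook_stand {'scene': [([171.0, 349.0], 0.81), ([213.0, 289.0], 0.71)], 'side': [([198.0, 233.0], 0.54)]}
    [646.2 428.2  54.8] [132.4 132.4]
    [619.5 281.3  10.6] [4.2 4.2]
hook_seat {'scene': [([133.0, 351.0], 0.85), ([172.0, 286.0], 0.62)], 'side': [([208.0, 265.0], 0.22)]}
    [641.1 287.6 205.4] [239.7 239.7]
    [590.6 175.1 142.8] [114.6 114.6]
dresser {'scene': [([181.0, 258.0], 0.7), ([221.0, 159.0], 0.62), ([205.0, 169.0], 0.6)], 'side': [([278.0, 262.0], 0.66), ([248.0, 301.0], 0.49)]}
    [450.4 101.1 -38.4] [160.4 160.4]
    [567.2  20.8 105. ] [168.7 168.7]
    [ 389.5 -154.8    0.5] [37. 37.]
    [ 500.7 -196.5  118.2] [8. 8.]
nose {'scene': [([211.0, 131.0], 0.74), ([201.0, 226.0], 0.65), ([258.0, 154.0], 0.64)], 'side': [([308.0, 284.0], 0.87)]}
    [ 329.9 -267.5   19.7] [2.8 2.8]
    [ 425.6  -34.3 -102.7] [148. 148.]
rack {'scene': [([259.0, 151.0], 0.94)], 'side': []}
grinder {'scene': [], 'side': []}
wheel_rim {'scene': [], 'side': [([222.0, 290.0], 0.68), ([180.0, 304.0], 0.55)]}
```

View pics/s0.png

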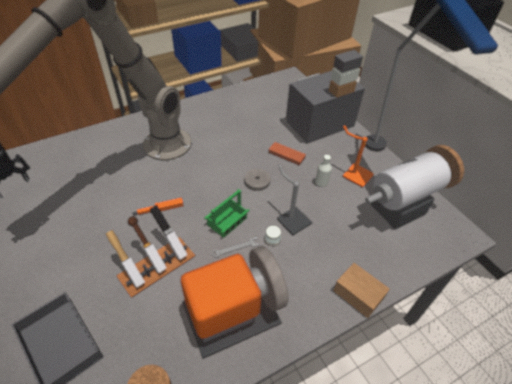

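View pics/d0.png

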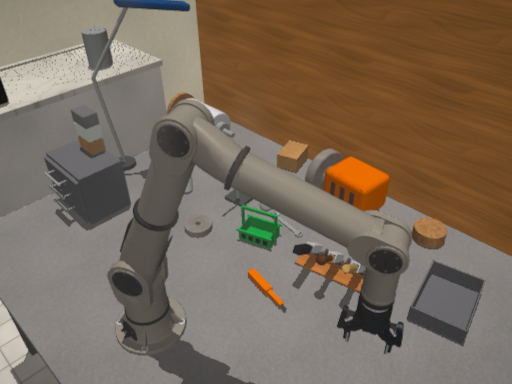

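Request:
step_arm(moves=[[[0.6,-0.7,-0.27],0,1],[[0.6,-0.7,-0.27],0,1],[[0.6,-0.7,-0.27],0,1],[[0.6,-0.7,-0.27],0,1],[[0.6,-0.7,-0.27],0,1],[[0.6,-0.7,-0.27],0,1],[[0.6,-0.7,-0.27],0,1],[[0.6,-0.7,-0.27],0,1]])

```text
time_s: 2.0
eef_pos: [364.1, -247.7, 340.0]
eef_rot: [179.9, -0.0, 22.6]
wrist_force: [0.1, -0.0, 0.2]
grip_width: 85.7
grasp_force: 0.0
```

Request:
step_arm(moves=[[[0.6,-0.7,-0.27],0,1],[[0.6,-0.7,-0.27],0,1],[[0.6,-0.7,-0.27],0,1],[[0.6,-0.7,-0.27],0,1],[[0.6,-0.7,-0.27],0,1],[[0.6,-0.7,-0.27],0,1],[[0,0,0],0,1]])

```text
time_s: 2.88
eef_pos: [450.0, 18.2, 421.6]
eef_rot: [180.0, -0.2, 23.1]
wrist_force: [-0.4, -0.3, -0.2]
grip_width: 85.4
grasp_force: 0.0
```

```bash
python3 - <<'E'
from h import *
np.set_printoptions(precision=1,suppress=True)
o=robot.get_obs();print(o['eef_pos'],o['eef_rot'],o['time_s'])
P={n:shot(n) for n in("scene","wrist")}
save(P['wrist'],'w1.png')
print(P['wrist']['W'])
for t in['basket','bail_mid','hook_stand','hook_seat','dresser','nose','rack','grinder','wheel_rim']:
    r={n:robot.mark_of(p,t) for n,p in P.items()}
    print(t,{n:[(np.round(x['location']).tolist(),round(x['score'],2)) for x in v] for n,v in r.items()})
    for a in r['scene'][:3]:
        for b in r['wrist'][:3]:
            x,e=tri((P['scene'],a['location']),(P['wrist'],b['location']))
            if e[0]<12:print('   ',x,np.round(e,1))
E
```

```text
[450.   18.2 421.6] [180.   -0.2  23.1] 2.875
[[  0.4   0.9   0.3 524.6]
 [ -0.9   0.4   0.1  48.1]
 [  0.   -0.3   0.9 563.2]
 [  0.    0.    0.    1. ]]
basket {'scene': [([217.0, 228.0], 0.84)], 'wrist': [([84.0, 263.0], 0.67)]}
    [542.3  44.2  34.2] [4.1 4.1]
bail_mid {'scene': [([200.0, 225.0], 0.82), ([218.0, 162.0], 0.32), ([173.0, 285.0], 0.26)], 'wrist': [([86.0, 257.0], 0.65)]}
    [531.2  44.5 124.5] [3.6 3.6]
hook_stand {'scene': [([217.0, 291.0], 0.58), ([174.0, 350.0], 0.55)], 'wrist': []}
hook_seat {'scene': [([130.0, 354.0], 0.74), ([175.0, 284.0], 0.69)], 'wrist': [([191.0, 506.0], 0.22)]}
dresser {'scene': [([205.0, 168.0], 0.77), ([219.0, 157.0], 0.59)], 'wrist': [([173.0, 403.0], 0.98), ([208.0, 305.0], 0.74)]}
    [ 507.7 -162.1  187.4] [1.2 1.2]
    [ 361.9 -127.3    8.9] [4. 4.]
    [ 501.2 -204.5  120.7] [4.2 4.2]
    [ 322.2 -170.6 -110.3] [11.6 11.6]
nose {'scene': [([213.0, 132.0], 0.69)], 'wrist': [([243.0, 364.0], 0.89), ([20.0, 307.0], 0.67), ([108.0, 0.0], 0.63)]}
    [ 340.3 -269.1   14.3] [4.3 4.3]
rack {'scene': [([258.0, 155.0], 0.74)], 'wrist': [([140.0, 424.0], 0.56)]}
    [ 568.3 -263.6    9.7] [3.2 3.2]
grinder {'scene': [([273.0, 251.0], 0.58)], 'wrist': [([184.0, 452.0], 0.33)]}
wheel_rim {'scene': [([252.0, 254.0], 0.86)], 'wrist': []}
```

View pics/w1.png

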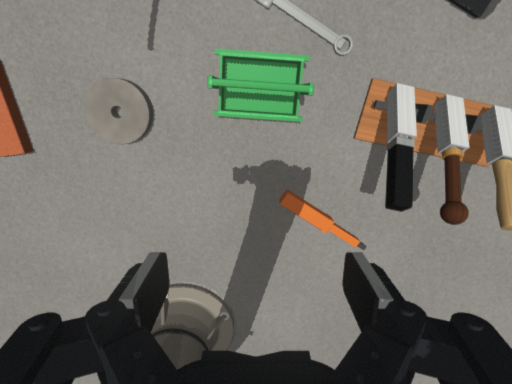

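```bash
python3 - <<'E'
from h import *
np.set_printoptions(precision=1,suppress=True)
p=shot('wrist');a=atz(p,[83,210],126);b=atz(p,[89.5,312],126);d=a-b
print(a,b,(a+b)/2,np.linalg.norm(d),'yaw',np.degrees(np.arctan2(-d[0],d[1])))
for rc in [(142,400),(208,387),(209,411)]: print(atz(p,rc,120))
s=shot('scene')
c=cv2.resize(s['image'][120:310,180:330],None,fx=4,fy=3.1,interpolation=cv2.INTER_CUBIC);c=cv2.resize(s['image'][150:300,140:330],None,fx=4,fy=4,interpolation=cv2.INTER_CUBIC)
cv2.imwrite('pics/c1.png',c[:,:,::-1])
for rc in [(213,289),(217,291)]: print('foot',atz(s,rc,0))
E
```

```text
[510.9 106.1 126. ] [556.2 -24.1 126. ] [533.6  41.  126. ] 137.84799818442556 yaw 19.174661087616467
[ 540.8 -174.2  120. ]
[ 444.5 -209.   120. ]
[ 457.4 -244.4  120. ]
foot [612.9 281.9   0. ]
foot [633.6 278.    0. ]
```

View pics/c1.png

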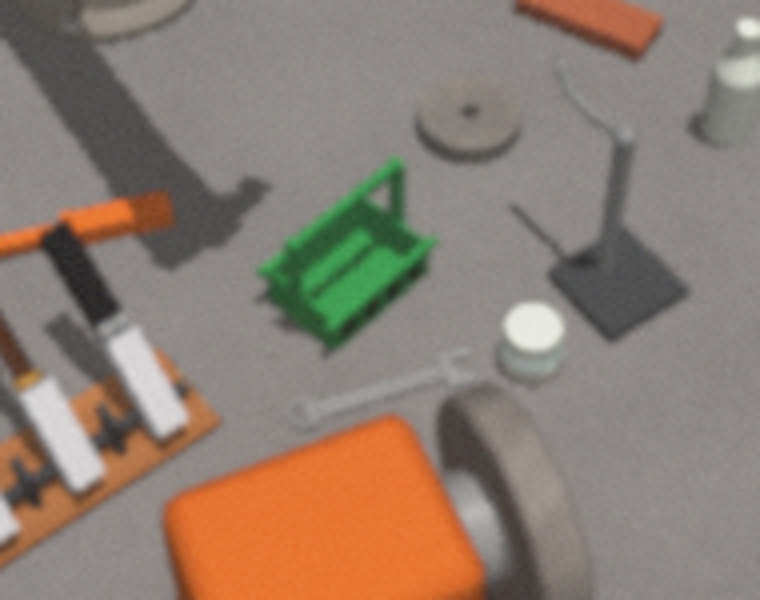

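```bash
python3 - <<'E'
from h import *
np.set_printoptions(precision=1,suppress=True)
print(np.array(robot.get_obs()['joints']))
s=shot('scene')
t=atz(s,(183.25,296),210);h=atz(s,(166.25,280.5),215);f=atz(s,(220.25,294.5),6)
print(t,h,f,np.linalg.norm((t-h)[:2]),np.degrees(np.arctan2(*(t-h)[1::-1])))
E
```

```text
[ 25.3  -2.8 -30.7  95.   -1.4  87.4 -72.7]
[643.2 268.3 210. ] [549.4 261.5 215. ] [657.2 278.4   6. ] 94.07020648792269 4.182200014142203
```

Request:
step_arm(moves=[[[0,0,0.3],-1,0],[[0,0,0.3],-1,0],[[0,0,0.3],-1,0],[[0,0,0.3],-1,0],[[0,0,0.3],-1,0],[[0,0,0.3],-1,0],[[0,0,0.3],-1,0],[[0,0,0.3],-1,0]])

```text
time_s: 5.03
eef_pos: [449.2, 13.8, 299.8]
eef_rot: [180.0, 0.0, 68.7]
wrist_force: [-0.2, -0.3, 0.1]
grip_width: 42.8
grasp_force: 0.0
```

Request:
step_arm(moves=[[[0,0,0.1],-1,0],[[0,0,0],-1,0],[[0,0,0],-1,0],[[0,0,0],-1,0],[[0,0,0],-1,0],[[0,0,0],-1,0],[[0,0,0],-1,0],[[0,0,0],0,0]])

```text
time_s: 6.02
eef_pos: [449.3, 13.9, 295.3]
eef_rot: [180.0, 0.0, 108.5]
wrist_force: [0.3, 0.5, -0.6]
grip_width: 42.4
grasp_force: 0.0
```

```bash
cat >> h.py <<'E'
def goto(x,y,z,yaw=None):
    o=robot.get_obs();R=Ro.from_euler('xyz',o['eef_rot'],degrees=True).as_matrix()
    d=R.T@(np.array([x,y,z])-o['eef_pos']);print('at',o['eef_pos'].round(1) if hasattr(o['eef_pos'],'round') else o['eef_pos'],o['eef_rot'],'shift mm',d.round(1),'in 50s',(d/50).round(2), '' if yaw is None else 'turn units %.2f'%(-np.radians(yaw-o['eef_rot'][2])/.1))
E
python3 - <<'E'
from h import *
np.set_printoptions(precision=1,suppress=True)
p=shot('wrist');m=cv2.inRange(cv2.cvtColor(p['image'],cv2.COLOR_RGB2HSV),(45,100,40),(80,255,255))
save(p,'w2.png');ys,xs=np.where(m);print(ys.min(),ys.max(),xs.min(),xs.max(),len(ys))
for t in ['bail_mid','hook_seat','hook_stand','wheel_rim']:
    for r in robot.mark_of(p,t)[:2]: print(t,r['location'],r['score'],atz(p,r['location'],{'bail_mid':124,'hook_seat':195,'wheel_rim':140}.get(t,0)))
goto(545.7,7,200,109.2)
E
```

```text
97 233 286 371 8676
bail_mid [169.3, 342.2] 0.85 [535.2  46.6 124. ]
bail_mid [321.9, 266.8] 0.74 [ 524.7 -165.5  124. ]
hook_stand [4.2, 466.9] 0.98 [641.9 273.3   0. ]
at [449.2  13.9 295.3] [180.    0.  108.5] shift mm [-37.1  89.3  95.3] in 50s [-0.7  1.8  1.9] turn units -0.12
```

View pics/w2.png

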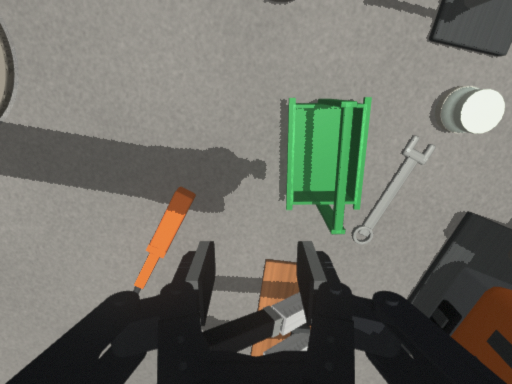

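```bash
python3 - <<'E'
from h import *
np.set_printoptions(precision=1,suppress=True)
p=shot('wrist');a=atz(p,[101,347],127);b=atz(p,[232,338.5],127);d=a-b
print(a,b,(a+b)/2,np.linalg.norm(d),'yaw',np.degrees(np.arctan2(-d[0],d[1])))
c=(a+b)/2-d/np.linalg.norm(d)*37
goto(c[0],c[1],107,90+np.degrees(np.arctan2(-d[0],d[1])))
E
```

```text
[511.  111.4 127. ] [559.3 -20.6 127. ] [535.1  45.4 127. ] 140.60510092235538 yaw 20.10022051265832
at [449.2  13.8 295.3] [180.    0.  108.5] shift mm [-34.3  92.5 188.3] in 50s [-0.7  1.9  3.8] turn units -0.27
```

Request:
step_arm(moves=[[[-0.17,0.46,0.3],0,0],[[-0.17,0.46,0.3],0,0],[[-0.17,0.46,0.3],0,0],[[-0.18,0.47,0.3],-0.27,0],[[0,0,0],0,0]])

```text
time_s: 6.95
eef_pos: [548.1, 10.4, 233.7]
eef_rot: [-179.9, -0.1, 110.1]
wrist_force: [-0.9, -0.0, 0.8]
grip_width: 42.3
grasp_force: 0.0
```

```bash
python3 - <<'E'
from h import *
np.set_printoptions(precision=1,suppress=True)
p=shot('wrist');save(p,'w3.png')
c=np.array([547.8,10.6])
goto(c[0],c[1],107,110.1)
B=np.array([535.1,45.4]);u=np.array([-np.sin(.351),np.cos(.351)])
print(proj(p,[[*(B+u*k),130] for k in(-71,-37,0,71)]))
E
```

```text
at [547.5  10.6 234.6] [-179.9   -0.1  110.1] shift mm [ -0.3   0.5 127.6] in 50s [-0.   0.   2.5] turn units -0.00
[[229.5 255.2]
 [193.  255.1]
 [149.7 255.1]
 [ 54.  254.9]]
```

View pics/w3.png

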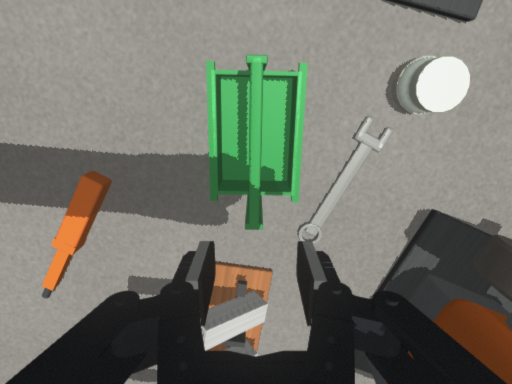

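Request:
step_arm(moves=[[[0,0,0.6],0,0],[[0,0,0.6],0,0],[[0,0,0.6],0,0],[[0,0,0.4],0,0],[[0,0,0.32],0,0],[[0,0,0],0,-1],[[0,0,0],0,-1],[[0,0,0],0,-1]], squeeze=80)

```text
time_s: 8.0
eef_pos: [548.5, 10.5, 110.2]
eef_rot: [179.9, 0.1, 110.1]
wrist_force: [0.1, 0.5, -0.1]
grip_width: 8.2
grasp_force: 79.3
```

Request:
step_arm(moves=[[[0,0,0],0,-1],[[0,0,0],0,-1],[[0,0,-0.4],0,-1],[[0,0,-0.8],0,-1],[[0,0,-1],0,-1],[[0,0,-0.6],0,-1]])

```text
time_s: 8.75
eef_pos: [548.6, 11.1, 251.6]
eef_rot: [179.8, 0.0, 110.1]
wrist_force: [-0.1, -0.1, -0.8]
grip_width: 8.4
grasp_force: 79.1
```

Request:
step_arm(moves=[[[0.3,0,-0.1],0,-1],[[0.65,0.02,-0.1],0,-1],[[0.75,0.02,-0.1],0,-1],[[0.75,0.02,-0.1],0,-1],[[0.75,0.02,-0.1],0,-1],[[0.7,0.02,0],0,-1],[[0.46,0.02,0],0,-1],[[0,0,0],0.7,-1]])

```text
time_s: 9.75
eef_pos: [475.4, 220.7, 272.3]
eef_rot: [-179.8, -0.1, 106.4]
wrist_force: [0.5, 0.2, -0.8]
grip_width: 7.9
grasp_force: 79.1
```

Request:
step_arm(moves=[[[0,0,0],0.8,-1],[[0,0,0],0.8,-1],[[0,0,0],0.5,-1],[[0,0,0],0,-1]])

```text
time_s: 10.25
eef_pos: [476.9, 217.8, 272.4]
eef_rot: [-179.8, 0.0, 94.2]
wrist_force: [-0.3, 0.2, -0.9]
grip_width: 8.0
grasp_force: 79.1
```

```bash
python3 - <<'E'
from h import *
np.set_printoptions(precision=1,suppress=True)
P={n:shot(n) for n in("scene","side","wrist")}
for n,p in P.items():
  save(p,n+'4.png')
  for t in ['hook_seat','hook_stand','bail_mid']:
    for r in robot.mark_of(p,t)[:3]: print(n,t,r['location'],round(r['score'],2),atz(p,r['location'],{'bail_mid':270,'hook_seat':195}.get(t,0)))
  print(proj(p,[[588,266,195],[643,270,210],[549,261,215],[643,270,0]]).round().tolist())
goto(480,218,280)
a=cv2.resize(P['side']['image'][130:280,150:350],None,fx=2.5,fy=2.5);b=P['wrist']['image'];
c=np.zeros((375+384,512,3),np.uint8);c=np.hstack([cv2.resize(a,(400,300)),cv2.resize(b,(400,300))])
cv2.imwrite('pics/c4.png',c[:,:,::-1])
E
```

```text
scene hook_seat [132.0, 353.9] 0.82 [502.2 643.2 195. ]
scene hook_seat [172.2, 285.1] 0.77 [567.1 272.2 195. ]
scene hook_stand [217.1, 289.0] 0.63 [630.4 270.8   0. ]
scene hook_stand [173.7, 348.7] 0.55 [548.9 630.8   0. ]
scene bail_mid [140.3, 267.2] 0.66 [456.5 256.1 270. ]
scene bail_mid [231.8, 138.0] 0.18 [ 634.7 -291.8  270. ]
[[176.0, 287.0], [183.0, 296.0], [166.0, 280.0], [219.0, 291.0]]
side hook_seat [139.3, 156.2] 0.85 [514.4 654.4 195. ]
side hook_seat [273.4, 329.8] 0.68 [ 411.2 -368.1  195. ]
side hook_seat [166.4, 227.6] 0.56 [586.2 271.3 195. ]
side hook_stand [199.3, 236.9] 0.84 [633.4 278.2   0. ]
side hook_stand [173.7, 168.8] 0.75 [546.9 647.6   0. ]
[[167.0, 229.0], [158.0, 238.0], [167.0, 222.0], [199.0, 240.0]]
wrist hook_seat [151.7, 402.9] 0.65 [581.5 265.8 195. ]
wrist hook_stand [123.4, 382.6] 0.59 [643. 271.   0.]
wrist bail_mid [200.3, 256.4] 0.6 [475.9 247.7 270. ]
[[152.0, 412.0], [156.0, 503.0], [161.0, 367.0], [124.0, 382.0]]
at [478.6 217.4 274.3] [180.    0.   94.1] shift mm [ 0.5  1.5 -5.7] in 50s [ 0.   0.  -0.1]
```

View pics/c4.png

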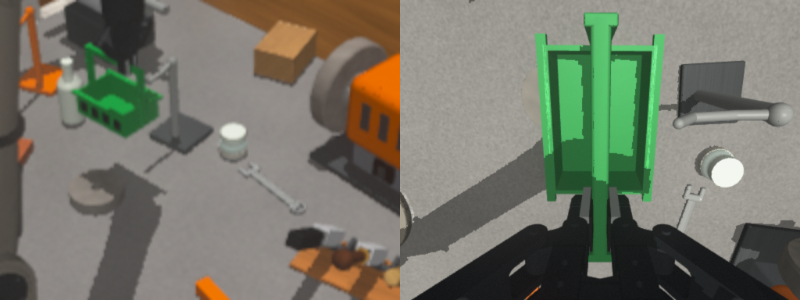

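```bash
python3 - <<'E'
from h import *
np.set_printoptions(precision=1,suppress=True)
p=shot('wrist'); g=p['image'][100:190,340:512].astype(int)
t=atz(p,(146,489),207);h=atz(p,(157.5,358),213);m=atz(p,(152,400),191)
print(t,h,m,np.linalg.norm((t-h)[:2]),np.degrees(np.arctan2(*(t-h)[1::-1])))
sc=shot('scene');sd=shot('side')
S=robot.mark_of
for z in [195]:
  a=[r['location'] for r in S(sc,'hook_seat')];b=[r['location'] for r in S(sd,'hook_seat')];w=[r['location'] for r in S(p,'hook_seat')]
  for i in a[:3]:
    for j in b[:3]:
      for k in w[:1]:
        x,e=tri((sc,i),(sd,j),(p,k));
        if max(e)<15:print('seat',x,np.round(e,1))
cv2.imwrite('pics/w5.png',cv2.resize(p['image'][100:200,340:512],None,fx=4,fy=4)[:,:,::-1])
E
```

```text
[635.8 275.1 207. ] [545.2 261.9 213. ] [583.5 264.2 191. ] 91.64138753810668 8.281633005598097
seat [576.9 267.6 197.5] [5.8 6.2 3. ]
```

View pics/w5.png

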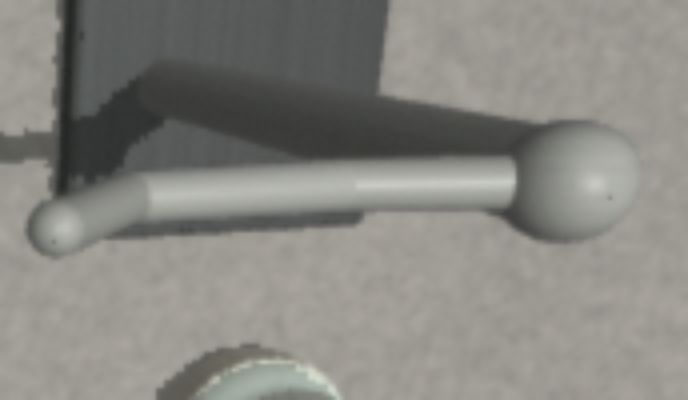

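```bash
python3 - <<'E'
from h import *
np.set_printoptions(precision=1,suppress=True)
p=shot('wrist')
t=atz(p,(145.2,484.3),201);h=atz(p,(157,353.8),212);m=atz(p,(148.8,376.5),190);k=atz(p,(146.3,428.8),190)
for q in(h,m,k):print(t,q,np.linalg.norm((t-q)[:2]),np.degrees(np.arctan2(*(t-q)[1::-1])))
# bar: mid
print(robot.get_obs()['eef_pos'])
E
```

```text
[637.  274.7 201. ] [542.6 261.9 212. ] 95.2773340824285 7.760108277242299
[637.  274.7 201. ] [565.9 265.1 190. ] 71.71983922548681 7.6922688589024535
[637.  274.7 201. ] [604.4 269.7 190. ] 32.98207160948238 8.721217719310701
[478.6 217.4 274.3]
```

```bash
python3 - <<'E'
from h import *
np.set_printoptions(precision=1,suppress=True)
p=shot('wrist');o=robot.get_obs()
e=atz(p,(16.6,257),o['eef_pos'][2]+20);e2=atz(p,(331,257),o['eef_pos'][2]+20);print(e,e2,e-o['eef_pos'])
y=np.radians(7.8);u=np.array([np.cos(y),np.sin(y)]);v=np.array([-u[1],u[0]])
post=np.array([637,274.7])
for off in(37,):
  for d in(145,54):
    c=post-u*d-v*off;dd=c-np.array(o['eef_pos'])[:2]
    R=Ro.from_euler('xyz',[180,0,97.8],degrees=True).as_matrix();print(d,c,(R.T@[*dd,0])/50)
E
```

```text
[471.7 324.6 294.3] [481.7 186.7 294.3] [ -6.9 107.2  20. ]
145 [498.4 218.4] [-0.   0.4  0. ]
54 [588.5 230.7] [-0.   2.2  0. ]
```

Request:
step_arm(moves=[[[0,0,0.3],-0.65,-1],[[0,0,0.4],0,-1],[[0,0.2,0.26],0,-1],[[0,0.4,0],0,-1],[[0,0.5,0],0,-1],[[0,0.5,0],0,-1],[[0,0.4,0],0,-1],[[0,0.23,0],0,-1]])

```text
time_s: 12.25
eef_pos: [590.0, 232.2, 225.8]
eef_rot: [-179.9, 0.0, 97.7]
wrist_force: [-6.2, -2.2, 2.0]
grip_width: 8.1
grasp_force: 79.7
```

```bash
python3 - <<'E'
from h import *
np.set_printoptions(precision=1,suppress=True)
p=shot('wrist');save(p,'w6.png');print(robot.get_obs()['wrist_force'])
goto(588.5,230.7,187,97.8)
print(proj(p,[[542.6,261.9,212],[637,274.7,201],[582.5,267.2,195]]))
E
```

```text
[-0.6  1.2 -2.8]
at [589.9 232.3 225.4] [-179.8   -0.    97.7] shift mm [-1.4 -1.5 38.4] in 50s [-0.  -0.   0.8] turn units -0.01
[[183.2 174.4]
 [177.7 347.3]
 [175.  250.5]]
```

View pics/w6.png

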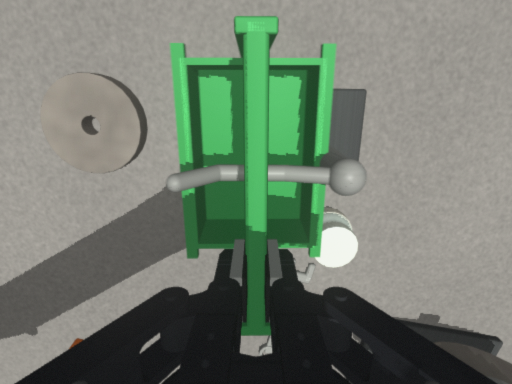

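Request:
step_arm(moves=[[[-0.02,-0.1,0],0,-1],[[0,0,0.2],0,-1],[[0,0,0.25],0,-1],[[0,0,0.15],0,-1],[[0,0,0.06],0,-1],[[0,0,0],0,-1]])

```text
time_s: 13.05
eef_pos: [584.2, 230.8, 193.1]
eef_rot: [-180.0, 0.0, 97.8]
wrist_force: [0.1, -0.0, -1.6]
grip_width: 8.1
grasp_force: 79.1
```

Request:
step_arm(moves=[[[0,0,0.05],0,-1],[[0,0,0.04],0,-1],[[0,0,0],0,-1]])

```text
time_s: 13.42
eef_pos: [584.2, 230.7, 188.7]
eef_rot: [-180.0, 0.0, 97.8]
wrist_force: [-0.2, -0.8, -1.9]
grip_width: 8.1
grasp_force: 79.1
```

Not yet in contact; nearly there.

Request:
step_arm(moves=[[[0,0,0.04],0,-1],[[0,0,0],0,-1]])

```text
time_s: 13.68
eef_pos: [584.4, 230.9, 187.0]
eef_rot: [180.0, -0.0, 97.8]
wrist_force: [-0.5, -0.3, -0.8]
grip_width: 8.5
grasp_force: 79.3
```

Request:
step_arm(moves=[[[0,0,0.04],0,-1],[[0,0,0],0,-1]])

```text
time_s: 13.92
eef_pos: [584.6, 230.9, 186.3]
eef_rot: [179.9, 0.0, 97.8]
wrist_force: [-2.4, -1.8, 6.0]
grip_width: 8.4
grasp_force: 80.3
```

Request:
step_arm(moves=[[[0,0,-0.02],0,-1],[[0,0,0],0,-0.7],[[0,0,0],0,-0.5],[[0,0,0],0,-0.3],[[0,0,0],0,-0.2],[[0,0,-0.3],0,-0.2],[[0,0,-0.6],0,-0.2],[[0,0,-0.8],0,-0.2]])

```text
time_s: 14.92
eef_pos: [583.9, 230.6, 271.9]
eef_rot: [-179.9, 0.0, 97.8]
wrist_force: [0.2, 0.4, 0.7]
grip_width: 34.2
grasp_force: 0.0
```

```bash
python3 - <<'E'
from h import *
np.set_printoptions(precision=1,suppress=True)
P={n:shot(n) for n in("scene","side","wrist")}
for t in['bail_mid','hook_seat']:
  L={n:[r['location'] for r in robot.mark_of(p,t)][:2] for n,p in P.items()};print(t,L)
R=robot.regions_of(P['scene'],'basket')
a=P['wrist']['image'];b=cv2.resize(P['scene']['image'][120:240,200:360],(512,384));cv2.imwrite('pics/c7.png',cv2.resize(np.hstack([a,b]),(800,300))[:,:,::-1])
o=robot.get_obs();print(o['eef_pos'],o['joints'])
E
```

```text
bail_mid {'scene': [[172.2, 288.3]], 'side': [[166.4, 224.6]], 'wrist': [[159.8, 249.6]]}
hook_seat {'scene': [[130.9, 351.9], [172.6, 287.6]], 'side': [[167.3, 228.0]], 'wrist': [[160.7, 251.6]]}
[583.8 230.5 269.8] [  1.3  22.2 -36.   87.5  13.3  74.8 -28.5]
```

View pics/c7.png

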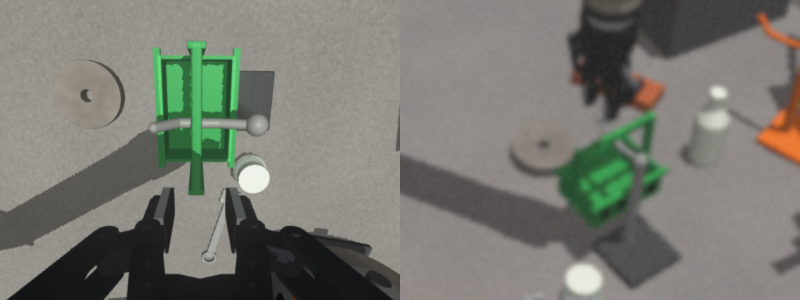

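Request:
step_arm(moves=[[[-0.5,-0.2,-0.4],0,0],[[-1,-0.4,-0.4],0,0],[[-1,-0.4,-0.4],0,0],[[-1,-0.4,0],0,0],[[-1,-0.4,0],0,0],[[-1,-0.4,0],0,0],[[-1,-0.4,0],0,0],[[-1,-0.4,0],0,0]])

```text
time_s: 16.42
eef_pos: [485.6, -162.7, 330.5]
eef_rot: [-180.0, 0.0, 97.8]
wrist_force: [0.3, -0.0, 0.1]
grip_width: 42.6
grasp_force: 0.0
```

Request:
step_arm(moves=[[[-0.6,-0.2,0],0,0],[[0,0,0],1,0],[[0,0,0],1,0],[[0,0,0],1,0],[[0,0,0],1,0],[[0,0,0],1,0],[[0,0,0],1,0],[[0,0,0],1,0]])

```text
time_s: 17.42
eef_pos: [480.4, -192.0, 330.2]
eef_rot: [-179.9, 0.0, 57.5]
wrist_force: [0.4, 0.6, -0.4]
grip_width: 42.6
grasp_force: 0.0
```

Request:
step_arm(moves=[[[0,0,0],1,0],[[0,0,0],1,0],[[0,0,0],1,0],[[0,0,0],1,0],[[0,0,0],1,0],[[0,0,0],1,0],[[0,0,0],1,0],[[0,0,0],0,0]])

```text
time_s: 18.42
eef_pos: [480.5, -192.0, 330.4]
eef_rot: [-180.0, 0.0, 17.7]
wrist_force: [0.0, -0.1, 0.3]
grip_width: 42.4
grasp_force: 0.0
```

```bash
python3 - <<'E'
from h import *
np.set_printoptions(precision=1,suppress=True)
o=robot.get_obs();print(o['eef_pos'],o['eef_rot'],o['joints'])
P={n:shot(n) for n in("scene","side","wrist")}
for n,p in P.items(): np.savez('pics/%s8.npz'%n,**{k:v for k,v in p.items()});
for t in['dresser','nose','rack','file','burnisher','wheel_rim','grinder']:
  print(t,{n:[(np.round(r['location']).tolist(),round(r['score'],2)) for r in robot.mark_of(p,t)][:3] for n,p in P.items()})
print(proj(P['wrist'],[[500,-200,120]]))
for r in robot.regions_of(P['wrist'],'dresser')[:3]:
  m=r['region'];ys,xs=np.where(m);print(r['score'],m.sum(),ys.min(),ys.max(),xs.min(),xs.max(),P['wrist']['image'][m].mean(0))
hsv=cv2.cvtColor(P['wrist']['image'],cv2.COLOR_RGB2GRAY)
m=(hsv<45).astype(np.uint8);n,l,st,c=cv2.connectedComponentsWithStats(m)
for i in range(1,n):
  if st[i,4]>300:
    q=np.argwhere(l==i)[:,::-1].astype(np.int32);print(st[i],c[i],cv2.minAreaRect(q))
E
```

```text
[ 480.5 -192.   330.4] [-180.     0.    17.7] [ 32.7   6.1 -17.2  97.1   1.9  77.1 -57.1]
dresser {'scene': [([221.0, 160.0], 0.74), ([204.0, 166.0], 0.69)], 'side': [([279.0, 259.0], 0.78), ([249.0, 301.0], 0.65)], 'wrist': [([207.0, 196.0], 0.87), ([149.0, 264.0], 0.63)]}
nose {'scene': [([212.0, 132.0], 0.65)], 'side': [([307.0, 282.0], 0.73)], 'wrist': [([244.0, 274.0], 0.84)]}
rack {'scene': [([260.0, 152.0], 0.59)], 'side': [([277.0, 328.0], 0.84)], 'wrist': [([108.0, 318.0], 0.66)]}
file {'scene': [([244.0, 116.0], 0.66)], 'side': [([271.0, 351.0], 0.6), ([224.0, 291.0], 0.49)], 'wrist': [([166.0, 410.0], 0.69)]}
burnisher {'scene': [([231.0, 137.0], 0.74)], 'side': [([261.0, 325.0], 0.64)], 'wrist': [([157.0, 337.0], 0.92)]}
wheel_rim {'scene': [([255.0, 255.0], 0.56)], 'side': [([222.0, 293.0], 0.41)], 'wrist': []}
grinder {'scene': [([273.0, 251.0], 0.75)], 'side': [([210.0, 304.0], 0.79), ([189.0, 228.0], 0.58)], 'wrist': []}
[[150.8 267.5]]
0.73 2116 183 245 159 273 [189.3 110.4  60. ]
0.59 2426 99 197 249 281 [59.2 57.2 54.5]
[ 250  140   28   57 1043] [264.4 172.2] ((264.0205078125, 167.27459716796875), (24.354114532470703, 56.675376892089844), 5.19442892074585)
[    6   242   500   142 29391] [256.7 340.1] ((255.5, 312.5), (499.0, 141.0), -0.0)
```

```bash
python3 - <<'E'
from h import *
from scipy.optimize import minimize
np.set_printoptions(precision=1,suppress=True)
P={n:dict(np.load('pics/%s8.npz'%n)) for n in("scene","side","wrist")}
S,D,W=P['scene'],P['side'],P['wrist']
X={}
for t,a,b,c in [('dr',(221,160),(249,301),(149,264)),('bu',(231,137),(261,325),(157,337)),('fi',(244,116),(271,351),(166,410))]:
  x,e=tri((S,a),(D,b),(W,c));X[t]=x;print(t,x,e)
d=X['dr']-X['fi'];print('rack yaw',np.degrees(np.arctan2(-d[0],d[1])),np.linalg.norm(d))
g=cv2.cvtColor(W['image'],cv2.COLOR_RGB2GRAY)
print(g[90:205:4,264]);print(g[150,240:292:2],g[170,240:292:2],g[190,240:292:2],g[110,240:292:2])
E
```

```text
dr [ 499.1 -194.9  112.9] [5.325014393407809, 6.44919018570892, 1.1970372271684238]
bu [ 512.1 -282.7  114.6] [4.060972590581703, 2.9709097638452273, 5.08768863124055]
fi [ 531.4 -366.9  117. ] [3.6634072062789778, 2.722604165264389, 2.5021273268516673]
rack yaw 10.649134327360729 175.01364301616508
[220 219 141 162 164 146  49  49  48  47  46  46  45  46  46  46  44  44
  43  43  40  40  35  36  36  33  32  85  87]
[154 153 151 147 151 151 146  46  46  45  46  45  46  44  45  43  42  43
  43 116 154 148 150 157 157 153] [143 108  94  97 135 104  45  46  45  45  42  42  40  43  42  42  42  42
  52  93  88  90  92  90  89  91] [148 145 151 151 144  37  35  33  33  34  34  34  33  33  32  32  30  46
  87  85  88  87  90  88  85  85] [153 155 156 157 157 160 161 160 158 103 104 127 146 146 148 154 157 164
 162 165 167 157 154 152 152 153]
```

```bash
cat > fit.py <<'E'
from h import *
from scipy.optimize import minimize
def hull(p,c,yaw,pitch,hx=55,hy=14,hz=14):
    R=Ro.from_euler('ZY',[yaw,pitch]).as_matrix()
    C=np.array([[a,b,d] for a in(-hx,hx) for b in(-hy,hy) for d in(-hz,hz)])@R.T+c
    return cv2.convexHull((proj(p,C)[:,::-1]).astype(np.float32))
def fit(p,mask,f,x0,steps,s=4,win=(0,384,0,512),**k):
    r0,r1,c0,c1=win;M=cv2.resize(mask[r0:r1,c0:c1].astype(np.uint8)*255,None,fx=s,fy=s)>127
    def cost(x):
        h=(hull(p,*f(x),**k)-[c0,r0]+.5)*s; I=np.zeros(M.shape,np.uint8);cv2.fillConvexPoly(I,np.round(h*16).astype(np.int32),1,shift=4)
        return 1-(M&(I>0)).sum()/(M|(I>0)).sum()
    sim=np.array([x0]+[np.array(x0)+np.eye(len(x0))[i]*steps[i] for i in range(len(x0))])
    r=minimize(cost,x0,method='Nelder-Mead',options=dict(initial_simplex=sim,maxiter=500,xatol=.01,fatol=1e-5));return r.x,r.fun
E
python3 - <<'E'
from fit import *
np.set_printoptions(precision=2,suppress=True)
W=dict(np.load('pics/wrist8.npz'))
g=cv2.cvtColor(W['image'],cv2.COLOR_RGB2GRAY);m=np.zeros(g.shape,bool);m[105:205,242:290]=g[105:205,242:290]<68
n,l,st,_=cv2.connectedComponentsWithStats(m.astype(np.uint8));m=l==1+st[1:,4].argmax();print(m.sum())
def f(x):
    yaw,pi=np.radians(x[2]),x[3];d=np.array([np.cos(yaw)*np.cos(pi),np.sin(yaw)*np.cos(pi),-np.sin(pi)])
    return np.array([x[0],x[1],88])-55*d,yaw,pi
for x0 in([543,-187,10.6,.65],[540,-195,14,.7]):
  x,c=fit(W,m,f,x0,[6,6,4,.05],win=(95,215,230,300));print(x,c,f(x)[0])
E
```

```text
2063
[ 538.71 -188.23   11.65    0.71] 0.16862942882360354 [ 497.74 -196.67  123.71]
[ 537.53 -188.86   11.29    0.7 ] 0.16702852814945723 [ 496.45 -197.06  123.64]
```

```bash
python3 - <<'E'
from fit import *
np.set_printoptions(precision=2,suppress=True)
W=dict(np.load('pics/wrist8.npz'));print(W['camera_matrix'][0],W['W'])
g=cv2.cvtColor(W['image'],cv2.COLOR_RGB2GRAY);m=np.zeros(g.shape,bool);m[105:205,242:290]=g[105:205,242:290]<68
n,l,st,_=cv2.connectedComponentsWithStats(m.astype(np.uint8));m=l==1+st[1:,4].argmax()
for r in range(108,204,6):
  c=np.where(m[r])[0]; print(r,(c.min(),c.max()) if len(c) else None,end=' ')
def f(x):
    yaw,pi=np.radians(x[2]),x[3];d=np.array([np.cos(yaw)*np.cos(pi),np.sin(yaw)*np.cos(pi),-np.sin(pi)])
    return np.array([x[0],x[1],x[4]])-55*d,yaw,pi
x,c=fit(W,m,f,[538,-188,11.5,.68,88],[6,6,4,.05,15],win=(95,215,230,300));print(x,c,f(x)[0]);print(hull(W,*f(x)).squeeze())
E
```

```text
[305.61   0.   255.52] [[   0.3     0.9     0.3   558.41]
 [  -0.95    0.29    0.1  -166.27]
 [   0.     -0.32    0.95  472.85]
 [   0.      0.      0.      1.  ]]
108 None 114 (np.int64(257), np.int64(280)) 120 (np.int64(257), np.int64(279)) 126 (np.int64(256), np.int64(279)) 132 (np.int64(256), np.int64(278)) 138 (np.int64(255), np.int64(278)) 144 (np.int64(254), np.int64(277)) 150 (np.int64(254), np.int64(277)) 156 (np.int64(253), np.int64(277)) 162 (np.int64(252), np.int64(277)) 168 (np.int64(252), np.int64(276)) 174 (np.int64(251), np.int64(276)) 180 (np.int64(250), np.int64(275)) 186 (np.int64(250), np.int64(275)) 192 (np.int64(249), np.int64(273)) 198 None [ 529.05 -192.38   10.24    0.9    61.25] 0.03545680179647792 [ 495.57 -198.42  104.46]
[[279.6  113.18]
 [275.97 183.12]
 [272.14 196.93]
 [248.11 193.97]
 [255.63 126.2 ]
 [257.89 110.25]]
```

```bash
python3 - <<'E'
from fit import *
np.set_printoptions(precision=2,suppress=True)
P={n:dict(np.load('pics/%s8.npz'%n)) for n in("scene","side","wrist")};W=P['wrist']
g=cv2.cvtColor(W['image'],cv2.COLOR_RGB2GRAY);m=np.zeros(g.shape,bool);m[105:205,242:290]=g[105:205,242:290]<68
n,l,st,_=cv2.connectedComponentsWithStats(m.astype(np.uint8));m=l==1+st[1:,4].argmax()
for pi in(.6,.65,.7,.8):
  f=lambda x:(np.array(x[:3]),np.radians(x[3]),pi)
  x,c=fit(W,m,f,[496,-198,112,11],[6,6,10,4],win=(95,215,230,300));print(pi,x,c)
  for n in('scene','side'):print(n,proj(P[n],x[:3]),hull(P[n],*f(x)).squeeze().round().tolist())
for n,r,c in(('scene',(200,240),(145,180)),('side',(235,262),(285,315))):
  g=cv2.cvtColor(P[n]['image'],cv2.COLOR_RGB2GRAY)[r[0]:r[1]:2,c[0]:c[1]:1];print(n);print('\n'.join(''.join('#' if v<50 else '+' if v<75 else '.' for v in q) for q in g))
E
```

```text
0.6 [ 491.11 -200.32   83.45   10.85] 0.08359828486421839
scene [[223.83 160.03]] [[172.0, 234.0], [170.0, 235.0], [164.0, 239.0], [148.0, 213.0], [149.0, 212.0], [156.0, 208.0]]
side [[258.15 301.97]] [[313.0, 255.0], [310.0, 262.0], [298.0, 265.0], [291.0, 262.0], [293.0, 254.0], [306.0, 252.0]]
0.65 [ 492.52 -200.04   88.25   11.27] 0.07550403811515893
scene [[223.27 160.03]] [[172.0, 234.0], [165.0, 238.0], [164.0, 239.0], [148.0, 212.0], [149.0, 211.0], [156.0, 208.0]]
side [[256.89 302.25]] [[313.0, 254.0], [310.0, 262.0], [299.0, 263.0], [291.0, 260.0], [294.0, 252.0], [306.0, 251.0]]
0.7 [ 490.97 -200.41   86.03   10.55] 0.06355681683812231
scene [[223.38 159.88]] [[172.0, 235.0], [165.0, 239.0], [163.0, 239.0], [148.0, 212.0], [155.0, 209.0], [157.0, 208.0]]
side [[257.64 302.  ]] [[312.0, 256.0], [310.0, 263.0], [298.0, 263.0], [291.0, 260.0], [294.0, 252.0], [305.0, 252.0]]
0.8 [ 492.49 -199.84   91.36   10.3 ] 0.038151708441888976
scene [[222.72 159.95]] [[171.0, 234.0], [165.0, 238.0], [163.0, 238.0], [148.0, 211.0], [155.0, 207.0], [157.0, 207.0]]
side [[256.21 302.24]]
[... 562 characters left out ...]
.........
.............+++#######+...........
................+#####+............
.................+#+...............
...................................
...................................
+..................................
++.................................
side
..............................
..............................
..............................
..............................
..............................
..........++############+.....
.........#################+...
.........#################+...
........#################+....
...........############++.....
..........................++++
........................+.....
........................++++++
............................++
```

```bash
python3 - <<'E'
from fit import *
np.set_printoptions(precision=1,suppress=True)
goto(497,-197.5,103,11)
P={n:dict(np.load('pics/%s8.npz'%n)) for n in("scene","side","wrist")}
S,D=P['scene'],P['side']
print('wrench',[atz(S,rc,5) for rc in((252.5,215),(240,256))],'spare',atz(S,(178,257),25),'jar',atz(S,(230,273),55),'orange',[atz(S,rc,14) for rc in((203,183),(212,132))])
E
```

```text
at [ 480.6 -192.1  330.8] [180.    0.   17.6] shift mm [ 14.   10.  227.8] in 50s [0.3 0.2 4.6] turn units 1.15
wrench [array([646. , -58.6,   5. ]), array([667.7, 100.4,   5. ])] spare [406.5 250.7  25. ] jar [687.5 158.9  55. ] orange [array([380.8, -74.4,  14. ]), array([ 331.1, -268.4,   14. ])]
```

Request:
step_arm(moves=[[[0.28,0.2,0.6],0,0.3],[[0,0,0.6],0.6,0.3],[[0,0,0.6],0.55,0.3],[[0,0,0.4],0,0.3],[[0,0,0],0,0.3]])

```text
time_s: 20.3
eef_pos: [495.8, -197.1, 219.3]
eef_rot: [-179.9, 0.2, 11.0]
wrist_force: [0.6, -0.3, -0.8]
grip_width: 55.4
grasp_force: 0.0
```

```bash
python3 - <<'E'
from fit import *
np.set_printoptions(precision=1,suppress=True)
W=shot('wrist');goto(497,-197.5,103,11)
g=cv2.cvtColor(W['image'],cv2.COLOR_RGB2GRAY)
print('\n'.join(''.join('#' if v<65 else '+' if v<100 else '.' for v in q) for q in g[90:280:6,190:330:3]))
for z in(112,122):
  c=np.array([497,-197.5,z]);print(hull(W,c,np.radians(11),.65).squeeze().round().tolist())
E
```

```text
at [ 496.8 -197.4  220.7] [-180.    0.   11.] shift mm [  0.2   0.2 117.7] in 50s [0.  0.  2.4] turn units -0.00
....................................++........+
.............................................++
.............................................++
.............................................++
.............................................++
.............................................++
..............................................+
.............................................++
.................+##########+.................+
.................###########+..................
.................###########+.................+
.................############.................+
.................############..................
.................############.++.+............+
.................############++++.++++........+
.............+.+.############+++++++++++..+++++
............++++.############++++++++++++++++++
.............++++############++++++++++++++++++
............++++.############++++++++++++++++++
.................############++++++++++++++++++
.................############++++++++++++++++++
.................############++++++++++++++++++
.................############++++++++++++++++++
.................############+++++++++++++++++.
.................############++++++++++++++++..
.................############+++++++++++++++...
..##+............############++++++++++++##+++.
.###+++++++......+###########+++++++++++####+++
####...++++++.....++++++++++++++++++++++####+++
####........+++++++++++++++++++++++++++.#####++
####+...........+++++++++++++++++++++...######+
####+................+++++++++++++++....#######
[[276.0, 253.0], [274.0, 257.0], [241.0, 257.0], [239.0, 253.0], [241.0, 125.0], [273.0, 125.0]]
[[277.0, 260.0], [274.0, 263.0], [240.0, 263.0], [238.0, 260.0], [241.0, 127.0], [274.0, 127.0]]
```

```bash
python3 - <<'E'
from fit import *
np.set_printoptions(precision=2,suppress=True)
W=shot('wrist')
g=cv2.cvtColor(W['image'],cv2.COLOR_RGB2GRAY);m=np.zeros(g.shape,bool);m[120:265,225:290]=g[120:265,225:290]<72
n,l,st,_=cv2.connectedComponentsWithStats(m.astype(np.uint8));m=l==1+st[1:,4].argmax();print(m.sum(),st[1:,:][st[1:,4].argmax()])
for pi in(.6,.65,.7,.8,.9,1.0):
  f=lambda x:(np.array(x[:3]),np.radians(x[3]),pi)
  x,c=fit(W,m,f,[496,-198,114,11],[6,6,10,4],win=(110,280,215,300));print(pi,x,c)
f=lambda x:(np.array(x[:3]),np.radians(x[3]),.65)
for hx in(45,48,51):
  x,c=fit(W,m,f,[496,-198,114,11],[6,6,10,4],win=(110,280,215,300),hx=hx);print('hx',hx,x,c)
E
```

```text
4133 [ 239  137   37  119 4133]
0.6 [ 495.65 -197.82  107.21   10.88] 0.09919087745776212
0.65 [ 494.81 -197.99  104.39   10.94] 0.09269144495868709
0.7 [ 495.54 -197.92  105.08   10.91] 0.08621376347756815
0.8 [ 496.76 -197.69  107.08   11.01] 0.07385908726981583
0.9 [ 493.03 -198.58  101.24   10.33] 0.05188735769922104
1.0 [ 496.41 -197.63  109.2    11.3 ] 0.044631373534586016
hx 45 [ 495.11 -197.85  121.76   11.1 ] 0.06664598292113588
hx 48 [ 495.31 -197.86  118.19   11.25] 0.024755932656730595
hx 51 [ 491.81 -198.56  107.17   10.98] 0.03860655860836126
```

Request:
step_arm(moves=[[[0,0,0.6],0,0.3],[[0,0,0.6],0,0.3],[[0,0,0.6],0,0.3],[[0,0,0.4],0,0.3],[[0,0,0.2],0,0.3],[[0,0,0],0,-1],[[0,0,0],0,-1],[[0,0,0],0,-1]], squeeze=110)

```text
time_s: 21.4
eef_pos: [497.9, -197.8, 102.0]
eef_rot: [179.9, -0.1, 11.0]
wrist_force: [-0.2, 1.3, 3.8]
grip_width: 26.7
grasp_force: 108.0
```

Request:
step_arm(moves=[[[0,0,0],0,-1],[[-0.15,0,-0.13],0,-1],[[-0.3,0,-0.25],0,-1]])

```text
time_s: 21.78
eef_pos: [473.8, -201.3, 119.7]
eef_rot: [-179.9, 0.1, 11.0]
wrist_force: [0.2, -0.1, -1.2]
grip_width: 26.7
grasp_force: 108.1
```

Request:
step_arm(moves=[[[-0.35,0,-0.29],0,-1],[[-0.35,0,-0.29],0,-1],[[-0.35,0,-0.29],0,-1],[[-0.35,0,-0.29],0,-1],[[0,0,-0.5],0,-1],[[0,0,-0.7],0,-1],[[0,0,0],0,-1]])

```text
time_s: 22.65
eef_pos: [406.3, -216.0, 240.3]
eef_rot: [179.8, -0.2, 10.9]
wrist_force: [0.1, -1.0, -3.0]
grip_width: 26.8
grasp_force: 108.3
```

```bash
python3 - <<'E'
from fit import *
np.set_printoptions(precision=1,suppress=True)
o=robot.get_obs();print(o['eef_pos'],o['wrist_force'],o['joints'])
P={n:shot(n) for n in("scene","side")}
for n,p in P.items(): np.savez('pics/%s9.npz'%n,**p)
L={}
for t in['dresser','nose','wheel_rim','grinder','wrench','spare_wheel','paste_jar','file','burnisher']:
  L[t]={n:[(np.round(r['location']).tolist(),round(r['score'],2)) for r in robot.mark_of(p,t)][:4] for n,p in P.items()};print(t,L[t])
  for a in L[t]['scene'][:3]:
    for b in L[t]['side'][:3]:
      x,e=tri((P['scene'],a[0]),(P['side'],b[0]))
      if e[0]<10:print('   ',x,round(e[0],1))
E
```

```text
[ 406.3 -216.   240.3] [ 0.1 -1.  -3. ] [ 37.4   3.  -15.3 111.9   0.9  64.9 -57.4]
dresser {'scene': [([205.0, 170.0], 0.87), ([178.0, 142.0], 0.56)], 'side': [([234.0, 292.0], 0.71), ([279.0, 255.0], 0.57), ([225.0, 291.0], 0.54), ([207.0, 264.0], 0.25)]}
    [ 491.5 -151.3  162.7] 0.0
    [ 358.7 -115.3   11.1] 8.7
    [ 503.7 -146.   184.5] 9.8
    [ 413.9 -211.9  253.4] 3.1
    [ 283.8 -187.3  128.3] 4.4
    [ 426.3 -206.   271.8] 5.9
nose {'scene': [([212.0, 129.0], 0.85), ([212.0, 163.0], 0.61)], 'side': [([306.0, 285.0], 0.77), ([230.0, 307.0], 0.46)]}
    [ 334.1 -273.5   27.8] 6.6
    [ 525.2 -186.9  181.3] 0.3
wheel_rim {'scene': [([255.0, 252.0], 0.93)], 'side': [([182.0, 308.0], 0.81)]}
    [787.5  17.4 136.9] 5.3
grinder {'scene': [([274.0, 253.0], 0.95)], 'side': [([208.0, 306.0], 0.77)]}
    [787.3  22.5   5. ] 1.4
wrench {'scene': [([253.0, 237.0], 0.53)], 'side': [([181.0, 304.0], 0.63), ([219.0, 290.0], 0.41)]}
    [684.6  15.6   8.9] 5.5
spare_wheel {'scene': [([180.0, 256.0], 0.62)], 'side': [([226.0, 198.0], 0.57)]}
    [399.8 251.8   8.8] 2.5
paste_jar {'scene': [([241.0, 274.0], 0.79)], 'side': [([210.0, 263.0], 0.65)]}
    [684.1 171.8 -28.7] 0.1
file {'scene': [([243.0, 118.0], 0.84)], 'side': [([271.0, 349.0], 0.61)]}
    [ 527.2 -360.1  113.9] 3.5
burnisher {'scene': [([231.0, 139.0], 0.68)], 'side': [([258.0, 324.0], 0.62), ([227.0, 199.0], 0.48), ([200.0, 236.0], 0.24)]}
    [ 513.5 -276.7  119.5] 2.8
```

Request:
step_arm(moves=[[[0.3,-0.65,0],0,-1],[[0.33,-0.72,0],0,-1],[[0.33,-0.72,0],0,-1],[[0.33,-0.72,0.3],0,-1],[[0.33,-0.72,0.3],0,-1],[[0.32,-0.7,0.6],0,-1],[[0,0,0.8],0,-1],[[0,0,0.8],0,-1]])

```text
time_s: 24.65
eef_pos: [461.6, 11.6, 97.0]
eef_rot: [180.0, -0.1, 11.1]
wrist_force: [0.2, -0.1, -3.5]
grip_width: 26.6
grasp_force: 108.5
```

Request:
step_arm(moves=[[[0,0,0.2],0,-1],[[0,0,0.2],0,-1],[[0,0,0],0,-1]], squeeze=20)

```text
time_s: 25.02
eef_pos: [461.7, 10.9, 78.3]
eef_rot: [180.0, -0.1, 11.0]
wrist_force: [-0.2, 0.8, -2.0]
grip_width: 27.0
grasp_force: 108.4
```

Request:
step_arm(moves=[[[0,0,0.15],0,-0.95],[[0,0,0.15],0,-0.95],[[0,0,0],0,-0.95]], squeeze=20)

```text
time_s: 25.4
eef_pos: [462.4, 11.2, 63.4]
eef_rot: [180.0, -0.2, 11.0]
wrist_force: [0.1, -0.3, 1.2]
grip_width: 26.7
grasp_force: 108.5
```

Request:
step_arm(moves=[[[0,0,0.15],0,-1],[[0,0,0.15],0,-1],[[0,0,0],0,-1]])

```text
time_s: 25.78
eef_pos: [462.1, 11.2, 48.1]
eef_rot: [180.0, -0.1, 11.0]
wrist_force: [-0.2, 0.1, 0.0]
grip_width: 26.9
grasp_force: 107.3
```

Request:
step_arm(moves=[[[0,0,0.15],0,-1],[[0,0,0.15],0,-1],[[0,0,0.15],0,-1],[[0,0,0.1],0,-1],[[0,0,0],0,-1]])

```text
time_s: 26.4
eef_pos: [461.3, 10.8, 20.5]
eef_rot: [180.0, -0.0, 11.0]
wrist_force: [-2.3, -1.5, 3.3]
grip_width: 26.5
grasp_force: 105.5
```

```bash
python3 - <<'E'
from fit import *
np.set_printoptions(precision=1,suppress=True)
o=robot.get_obs();print(o['eef_pos'],o['wrist_force'],o['torque'])
P={n:shot(n) for n in("scene","side","wrist")}
L={}
for t in['dresser','nose']:
  L[t]={n:[(np.round(r['location']).tolist(),round(r['score'],2)) for r in robot.mark_of(p,t)][:4] for n,p in P.items()};print(t,L[t])
  for a in L[t]['scene'][:3]:
    for b in L[t]['side'][:3]+L[t]['wrist']:
      x,e=tri((P['scene'],a[0]),(P['side' if b in L[t]['side'] else 'wrist'],b[0]))
      if e[0]<10:print('   ',x,round(e[0],1))
E
```

```text
[461.3  10.8  20.5] [-2.3 -1.5  3.3] [-0.1 -0.3 -0. ]
dresser {'scene': [([205.0, 169.0], 0.71), ([255.0, 255.0], 0.7)], 'side': [([279.0, 261.0], 0.6), ([243.0, 253.0], 0.58)], 'wrist': [([269.0, 257.0], 0.95)]}
    [ 367.9 -127.1   19. ] 1.6
nose {'scene': [([212.0, 130.0], 0.59), ([230.0, 234.0], 0.56)], 'side': [([308.0, 285.0], 0.83), ([226.0, 272.0], 0.46), ([258.0, 324.0], 0.44)], 'wrist': []}
    [ 331.9 -272.3   21.3] 3.7
    [ 469.5 -293.   171.2] 9.2
    [597.6  41.9  16.8] 2.8
```

Request:
step_arm(moves=[[[0,0,0.1],0,-1],[[0,0,0.1],0,-1],[[0,0,0.06],0,-1],[[0,0,0],0,-0.5],[[0,0,0],0,-0.2],[[0,0,0],0,-0.2],[[0,0,0],0,0],[[0,0,0],0,0]])

```text
time_s: 27.85
eef_pos: [461.1, 11.1, 7.2]
eef_rot: [180.0, -0.0, 11.0]
wrist_force: [0.9, 0.6, -0.5]
grip_width: 43.0
grasp_force: 0.0
```

```bash
python3 - <<'E'
from fit import *
np.set_printoptions(precision=1,suppress=True)
o=robot.get_obs();print(o['eef_pos'],o['wrist_force'],o['grip_width'])
P={n:shot(n) for n in("scene","side","wrist")}
for n,p in P.items(): np.savez('pics/%s10.npz'%n,**p)
W=P['wrist']
for t in['dresser','nose']: print(t,{n:[(np.round(r['location']).tolist(),round(r['score'],2)) for r in robot.mark_of(p,t)][:4] for n,p in P.items()})
for r in robot.regions_of(W,'dresser')[:2]:
  m=r['region'];ys,xs=np.where(m);print(r['score'],m.sum(),ys.min(),ys.max(),xs.min(),xs.max())
  for y in range(ys.min(),ys.max(),8):
    c=np.where(m[y])[0];print(y,c.min() if len(c) else '',c.max() if len(c) else '',end='; ')
g=cv2.cvtColor(W['image'],cv2.COLOR_RGB2GRAY)
print();print('\n'.join(''.join('#' if v<50 else '+' if v<100 else '-' if v<140 else '.' for v in q) for q in g[40:384:8,170:340:4]))
print(proj(W,[[598,42,5],[461,11,28]]))
E
```

```text
[461.1  11.1   7.2] [ 0.9  0.6 -0.5] 43.008637655637344
dresser {'scene': [([204.0, 169.0], 0.91), ([209.0, 212.0], 0.57)], 'side': [([278.0, 263.0], 0.79), ([247.0, 252.0], 0.65), ([191.0, 225.0], 0.3)], 'wrist': [([260.0, 257.0], 0.91)]}
nose {'scene': [([211.0, 132.0], 0.61), ([231.0, 235.0], 0.48)], 'side': [([307.0, 285.0], 0.96), ([222.0, 272.0], 0.59)], 'wrist': []}
0.7 18564 0 355 221 290
0 234 276; 8 235 277; 16 235 277; 24 235 277; 32 235 276; 40 235 276; 48 235 276; 56 235 276; 64 236 276; 72 236 276; 80 236 275; 88 236 275; 96 236 275; 104 236 275; 112 236 275; 120 237 275; 128 237 274; 136 237 274; 144 237 274; 152 226 285; 160 222 289; 168 221 290; 176 222 289; 184 222 289; 192 223 288; 200 224 287; 208 224 287; 216 224 287; 224 225 286; 232 225 286; 240 225 286; 248 225 286; 256 226 285; 264 226 285; 272 226 285; 280 226 284; 288 227 284; 296 227 284; 304 227 283; 312 228 283; 320 228 283; 328 228 282; 336 228 282; 344 229 282; 352 237 274; 
...........................................
...........................-...............
.........................................
[... 1093 characters left out ...]
#++###+++
+++###+++###++###############+++###+++###++
++###+++####++###############+++####+++###+
+###+++#####+++##############+++####++++###
######-+###.+++##############++++###-+#####
###########.-++##############++++##########
##########....+##############+++++#########
##########.....##############+++++#########
#########......##############+++++#########
########.......##############+++++++#######
########+......##############++++++########
#########......##############++++++########
###########################################
###########################################
###########################################
###########################################
[[-67.3 246.4]
 [278.2 257.3]]
```

```bash
python3 - <<'E'
from fit import *
np.set_printoptions(precision=1,suppress=True)
W=dict(np.load('pics/wrist10.npz'))
for r in(158,165,168,347,350):print(r,atz(W,(r,255.5),28), 'along',(atz(W,(r,255.5),28)[:2]-[461.1,11.1])@[np.cos(.192),np.sin(.192)])
# wheel: find yaw from rim/face in scene & side
for n in('scene','side'):
  p=dict(np.load('pics/%s10.npz'%n));u=np.array([1,0,0])
  for yaw in(-7,0,5,10,17):
    y=np.radians(yaw);a=np.array([np.cos(y),np.sin(y),0]);b=np.array([-a[1],a[0],0]);o=np.array([787,20,140.])
    C=o+100*a
    print(n,yaw,'top +-20',proj(p,[C+[0,0,100]+20*b,C+[0,0,100]-20*b]).round(1).tolist(),'axle',proj(p,[C+20*b]).round(1).tolist(),'housing top corners',proj(p,[C+s*80*a-b*k+[0,0,85] for s in(-1,1) for k in(55,255)]).round(0).tolist())
E
```

```text
158 [516.2  22.6  28. ] along 56.29781000977875
165 [513.4  22.   28. ] along 53.405453844437574
168 [512.2  21.8  28. ] along 52.15268993803995
347 [421.2   4.1  28. ] along -40.46500316889355
350 [419.3   3.8  28. ] along -42.38980712267772
scene -7 top +-20 [[259.2, 273.9], [263.5, 261.2]] axle [[276.5, 271.8]] housing top corners [[248.0, 240.0], [269.0, 175.0], [294.0, 260.0], [319.0, 190.0]]
scene 0 top +-20 [[257.1, 277.2], [262.6, 265.4]] axle [[274.4, 274.9]] housing top corners [[250.0, 242.0], [277.0, 179.0], [293.0, 269.0], [326.0, 202.0]]
scene 5 top +-20 [[255.3, 279.3], [261.7, 268.2]] axle [[272.7, 276.9]] housing top corners [[250.0, 243.0], [283.0, 183.0], [292.0, 274.0], [330.0, 212.0]]
scene 10 top +-20 [[253.5, 281.3], [260.7, 271.0]] axle [[270.9, 278.7]] housing top corners [[251.0, 244.0], [289.0, 188.0], [290.0, 280.0], [333.0, 222.0]]
scene 17 top +-20 [[250.6, 283.6], [258.8, 274.6]] axle [[268.1, 280.9]] housing top corners [[252.0, 246.0], [296.0, 195.0], [287.0, 287.0], [337.0, 236.0]]
side -7 top +-20 [[149.8, 325.0], [154.0, 332.3]] axle [[170.7, 323.1]] housing top corners [[168.0, 324.0], [193.0, 364.0], [154.0, 353.0], [176.0, 394.0]]
side 0 top +-20 [[148.8, 322.2], [152.5, 330.3]] axle [[169.7, 320.4]] housing top corners [[167.0, 324.0], [189.0, 369.0], [151.0, 349.0], [171.0, 394.0]]
side 5 top +-20 [[148.3, 320.2], [151.6, 328.7]] axle [[169.1, 318.4]] housing top corners [[167.0, 325.0], [186.0, 372.0], [149.0, 347.0], [167.0, 393.0]]
side 10 top +-20 [[147.8, 318.0], [150.7, 327.0]] axle [[168.6, 316.4]] housing top corners [[166.0, 325.0], [183.0, 374.0], [148.0, 344.0], [163.0, 391.0]]
side 17 top +-20 [[147.3, 315.0], [149.6, 324.4]] axle [[168.1, 313.4]] housing top corners [[165.0, 325.0], [179.0, 377.0], [146.0, 339.0], [157.0, 388.0]]
```

Request:
step_arm(moves=[[[0.28,0,0],0,0],[[0.28,0,0.06],0,0],[[0,0,0],0,0],[[0,0,0],0,-1],[[0,0,0],0,-1],[[0,0,0],0,-1],[[0,0,0],0,-1]], squeeze=120)

```text
time_s: 29.22
eef_pos: [488.5, 16.4, 4.4]
eef_rot: [180.0, -0.0, 11.0]
wrist_force: [0.1, 0.7, 3.6]
grip_width: 25.6
grasp_force: 118.4
```

Request:
step_arm(moves=[[[0,0,-0.2],0,-1],[[0,0,-0.5],0,-1],[[0.2,-0.2,-0.9],0,-1],[[0.4,0,-0.9],0,-1],[[0.5,0,-0.9],0,-1],[[0.5,0,-0.9],0,-1],[[0.5,0,-0.9],0,-1],[[0.5,0,-0.9],0,-1]])

```text
time_s: 30.22
eef_pos: [614.1, 50.8, 310.6]
eef_rot: [180.0, 0.1, 11.0]
wrist_force: [0.8, -0.5, -1.8]
grip_width: 25.8
grasp_force: 118.2
```

Request:
step_arm(moves=[[[0.6,0,-0.7],0,-1],[[0.6,0,0],0,-1],[[0.4,0,0],0,-1],[[0,0,0],0,-1],[[0,0,0],0,-1]])

```text
time_s: 30.85
eef_pos: [691.8, 66.0, 343.9]
eef_rot: [180.0, 0.1, 11.0]
wrist_force: [0.9, -0.0, -1.7]
grip_width: 25.8
grasp_force: 118.2
```

```bash
python3 - <<'E'
from fit import *
np.set_printoptions(precision=1,suppress=True)
o=robot.get_obs();print(o['eef_pos'],o['eef_rot'],o['wrist_force'],o['grip_width'])
P={n:shot(n) for n in("scene","side","wrist")}
for n,p in P.items(): np.savez('pics/%s11.npz'%n,**p)
W=P['wrist']
for t in['dresser','nose','wheel_rim','grinder']: print(t,{n:[(np.round(r['location']).tolist(),round(r['score'],2)) for r in robot.mark_of(p,t)][:4] for n,p in P.items()})
for y in(-5,5,15):
  a=np.radians(y);a=np.array([np.cos(a),np.sin(a),0]);b=np.array([-a[1],a[0],0]);C=np.array([787,19,140])+100*a
  print(y,'topfront..',proj(W,[C-100*a+20*b,C-100*a-20*b,C+20*b+[0,0,100],C-20*b+[0,0,100],C-b*55-a*80+[0,0,85]]).round().tolist())
h=cv2.cvtColor(W['image'],cv2.COLOR_RGB2HSV)
print('\n'.join(''.join('O' if (q[0]<20 and q[1]>150 and q[2]>80) else '#' if q[2]<50 else '+' if q[2]<100 else '-' if q[2]<140 else '.' for q in r) for r in h[0:240:6,0:512:4]))
E
```

```text
[691.8  66.  343.9] [180.    0.1  11. ] [ 0.9 -0.  -1.7] 25.807838284243168
dresser {'scene': [([204.0, 169.0], 0.89), ([179.0, 245.0], 0.52)], 'side': [([277.0, 261.0], 0.66), ([142.0, 279.0], 0.57)], 'wrist': []}
nose {'scene': [([213.0, 132.0], 0.86)], 'side': [([122.0, 301.0], 0.76), ([308.0, 285.0], 0.59)], 'wrist': []}
wheel_rim {'scene': [([256.0, 255.0], 0.91), ([173.0, 286.0], 0.72)], 'side': [([180.0, 304.0], 0.59)], 'wrist': []}
grinder {'scene': [([253.0, 257.0], 0.65), ([275.0, 249.0], 0.55)], 'side': [([208.0, 305.0], 0.93)], 'wrist': [([89.0, 299.0], 0.68), ([203.0, 106.0], 0.56)]}
-5 topfront.. [[83.0, 298.0], [94.0, 333.0], [-76.0, 366.0], [-55.0, 422.0], [83.0, 408.0]]
5 topfront.. [[87.0, 297.0], [91.0, 334.0], [-75.0, 339.0], [-68.0, 399.0], [69.0, 408.0]]
15 topfront.. [[90.0, 297.0], [87.0, 334.0], [-70.0, 313.0], [-75.0, 373.0], [56.0, 406.0]]
.............................................................+++-+++..........++.-++-....................OOOOOOOOOOOOOOOOOOOOOOO
.............................................................+++-+++..........+--++-........
[... 4238 characters left out ...]
--+-+--................................................
.......+-+-.-++-------.-...--.....++++--+-+-.............+#+.........##+-++----+..........-.....................................
....+++++++..+++-..-.------------.+++++-+--..............###--------+###+-++----...............--...........--..........---.....
.+++++++.-++.-++...........--....+++++----+--...........-##++###########++---+--...............-+......-...--+.....-....---+....
++++++....++..++-...........-..-++++++...................................+++---+..............--+.....+##+.---+.....##+---++....
+++.......++..++++++++++++++++++++.+++.............................--.---++++---.........-..++++-.....-+##++++-.....+##+++-++...
```

```bash
cat > hf.py <<'E'
from fit import *
np.set_printoptions(precision=2,suppress=True)
def om(p,win):
    h=cv2.cvtColor(p['image'],cv2.COLOR_RGB2HSV);m=((h[...,0]<18)&(h[...,1]>150)&(h[...,2]>70)).astype(np.uint8)
    k=np.zeros_like(m);k[win[0]:win[1],win[2]:win[3]]=1;m*=k
    n,l,st,_=cv2.connectedComponentsWithStats(m);m=(l==1+st[1:,4].argmax()).astype(np.uint8);print(st[1+st[1:,4].argmax()])
    H=cv2.convexHull(np.argwhere(m)[:,::-1].astype(np.int32));I=np.zeros_like(m);cv2.fillConvexPoly(I,H,1);return I>0
V=[]
for f,win in(('scene9',(230,345,160,300)),('side9',(140,230,310,400)),('wrist11',(0,130,340,512))):
    p=dict(np.load('pics/%s.npz'%f));V.append((p,om(p,win),win))
def cost(x,use=(0,1,2),pr=False):
    t=0
    for i in use:
        p,m,w=V[i];h=hull(p,np.array([x[0],x[1],150]),np.radians(x[2]),0,80,100,75)
        I=np.zeros(m.shape,np.uint8);cv2.fillConvexPoly(I,np.round((h)*16).astype(np.int32),1,shift=4);I=I>0
        if i==2: I[130:]=0;I[:,:340]=0
        c=1-(I&m).sum()/(I|m).sum();t+=c
        if pr:print(i,round(c,3))
    return t
for use in((0,1,2),(0,2),(2,),(0,1)):
  r=min((minimize(cost,[870,-130,y],args=(use,),method='Nelder-Mead',options=dict(initial_simplex=[[870,-130,y],[890,-130,y],[870,-110,y],[870,-130,y+6]])) for y in(-3,5,12)),key=lambda r:r.fun)
  y=np.radians(r.x[2]);a=np.array([np.cos(y),np.sin(y)]);b=np.array([-a[1],a[0]])
  print(use,r.x,r.fun,'rim',r.x[:2]+155*b-100*a);cost(r.x,use,True)
for f,rc in(('scene9',(255,252)),('scene11',(256,255)),('side9',(182,308)),('side11',(180,304))): print(f,atz(dict(np.load('pics/%s.npz'%f)),rc,140))
E
python3 hf.py
```

```text
[ 181  254   80   84 4592]
[ 311  140   89   80 4884]
[  362     0   150   122 13429]
(0, 1, 2) [ 877.2  -149.14   -4.29] 0.640793852393448 rim [789.06  12.9 ]
0 0.14
1 0.434
2 0.067
(0, 2) [ 877.23 -148.67   -3.57] 0.2060729022473924 rim [787.06  12.25]
0 0.14
2 0.066
(2,) [ 876.66 -153.11   -3.85] 0.060994662153365464 rim [787.3    8.25]
2 0.061
(0, 1) [ 882.46 -142.44   -7.55] 0.5478748478202508 rim [803.71  24.37]
0 0.135
1 0.413
scene9 [791.89  11.11 140.  ]
scene11 [799.7   17.85 140.  ]
side9 [785.21  21.28 140.  ]
side11 [784.78  41.48 140.  ]
```

Request:
step_arm(moves=[[[0,0,0],0.9,-1],[[0,0,0],0.9,-1],[[0,0,0],0.8,-1],[[0.7,-0.15,-0.3],0,-1],[[0.7,-0.15,-0.3],0,-1],[[0,0,0],0,-1],[[0,0,0],0,-1]])

```text
time_s: 32.48
eef_pos: [763.1, 76.6, 373.6]
eef_rot: [180.0, 0.1, -3.9]
wrist_force: [-0.4, 0.3, -2.2]
grip_width: 25.8
grasp_force: 118.5
```

```bash
python3 - <<'E'
from fit import *
np.set_printoptions(precision=1,suppress=True)
o=robot.get_obs();print(o['eef_pos'],o['eef_rot'],o['wrist_force'],o['joints'])
W=shot('wrist');np.savez('pics/wrist12.npz',**W)
for t in['wheel_rim','grinder','nose']: print(t,[(np.round(r['location']).tolist(),round(r['score'],2)) for r in robot.mark_of(W,t)])
y=np.radians(-4);a=np.array([np.cos(y),np.sin(y),0]);b=np.array([-a[1],a[0],0]);C=np.array([788,13,140])+100*a
for s in(20,-20): print(proj(W,[C+s*b+100*(-a*np.cos(t)+np.array([0,0,np.sin(t)])) for t in np.radians([0,30,60,90])]).round().tolist())
h=cv2.cvtColor(W['image'],cv2.COLOR_RGB2HSV)
print('\n'.join(''.join('O' if (q[0]<20 and q[1]>150 and q[2]>70) else 'abcdefghijk'[q[2]//25] for q in r) for r in h[0:250:5,240:430:2]))
E
```

```text
[763.1  76.6 373.6] [180.    0.1  -3.9] [-0.4  0.3 -2.2] [   3.3   34.9  -24.8   53.4   13.9   94.1 -110.3]
wheel_rim [([140.0, 301.0], 0.77), ([319.0, 114.0], 0.38), ([129.0, 289.0], 0.27)]
grinder [([128.0, 285.0], 0.93)]
nose []
[[136.0, 290.0], [130.0, 296.0], [94.0, 303.0], [29.0, 308.0]]
[[136.0, 323.0], [130.0, 334.0], [94.0, 347.0], [29.0, 358.0]]
ggdddddeeddddccgggggggdccccccdgfghhhhhgggghhhghhhhhhhfeOOOOOOOOOOOOOOOOOOOOOOOOOOOOOOOOOOOOOOOO
ggdddddeeddddccgggggggdccccccdgfgggggggghgghhhhhhhhhgffggggggggOOOOOOOOOOOOOOOOOOOOOOOOOOOOOOOO
ggdddddeedddddcggggggefffdcccdffgggghhhghhhhhhhhhhhhgfggggggggggOOOOOOOOOOOOOOOOOOOOOOOOOOOOOOO
ggdddddeeddddccggggggdeggfcdcdffggggghhhhhhhhhhhhhhhgfggggggggggeOOOOOOOOOOOOOOOOOOOOOOOOOOOOOO
ggdddddeeddddcdgggggfdehhgdddeffgghhhhhhhhhhhhhhhhhhffghhhhhhhhhfOOOOOOOOOOOOOOOOOOOOOOOOOOOOOO
ggdddddeeedddccgggggeddhhhdddeffghhhhhhhhhhhhhhhhgggffhhhhhhhhhhgOOOOOOOOOOOOOOOOOOOOOOOOOOOOOO
ggdddddeeddddddgggggdddhhhdccfgghhhhhhhhhhhhhhggggggffhhhhhhhhhhgOOOOOOOOOOOOOOOOOOOOOOOOOOOOOO
ggdddddeeeddddcddddddddihhdddffghhhhhhhhhhggggggggggfghhhhhhhhhhgOOOOO
[... 3357 characters left out ...]
gggfeeefhhiiihfffehiiiiiiiii
ggghhhhhhggghhhhgcbbbbbfgedddddddddddddddddddddddegggggggggggggggggehiiiiiiiheeefffhijjjjiiidcc
ccccbbbbbbbbbbbbbbbbbbbcggedddddddddddddddddddddddgggggggggggggggggfgiiiiiiiifedhjjjjjjjjjihdbb
cccccccccccccccccbbbbbbcdgggdddddddddddddddddddddeegggggggggggggggggeiiiiiiiiheedhjjjjjjjjjgccc
hhhhhhhggggffeeeeeeeeeeeeggggddddddddddddedddddddeeeggggggggggggggggehiigfeeeddddehjjjjjjjjjhdd
hggffeeeeeeeeeeeeeeeeeeeeggggfdddddddddddedddddddddeeggggggggggggggggfiigfcddddddeehjjjjjjjjjji
eeeeeeeeeeeeeeeeeeeeeeeeeddeggedddddddddddddddddddddeggggggggggggggggeiiiigghhhfeedehjjjjjjjjjj
eeeeeeeeeeeeeeeeeeeeeeeeedddfggeddddddddddddddeddddddegggggggggggggggfhiiiiiiiigeeeddhjjjjjjjjj
```

```bash
python3 - <<'E'
from fit import *
np.set_printoptions(precision=1,suppress=True)
W=dict(np.load('pics/wrist12.npz'));h=cv2.cvtColor(W['image'],cv2.COLOR_RGB2HSV)[...,2]
print('wheel edge rows',h[128:146,310],h[128:146,300]);print('shank',h[5,225:290:2],h[35,225:290:2]);print('shoulder',h[30:56,256])
o=robot.get_obs();T=np.array(o['eef_pos'])
q=atz(W,(43,256),T[2]+23.6);print((q-T)[:2]@np.array([[np.cos(.068),np.sin(.068)],[-np.sin(.068),np.cos(.068)]]))
y=np.radians(-3.3);a=np.array([np.cos(y),np.sin(y),0]);b=np.array([-a[1],a[0],0]);R=np.array([787.5,20.5,140]);C=R+100*a
for s in(20,-20): print(proj(W,[C+s*b+100*(-a*np.cos(t)+np.array([0,0,np.sin(t)])) for t in np.radians([0,8,30,60,90])]).round().tolist())
P={n:shot(n) for n in("scene","side")}
n_=T+np.array([115.6*a[0],115.6*a[1],9.6]);print('nose pred',n_,{n:proj(p,n_).round(1).tolist() for n,p in P.items()})
for n,p in P.items():
  print(n,[(np.round(r['location'],1).tolist(),round(r['score'],2)) for t in('nose','dresser') for r in robot.mark_of(p,t)], proj(p,T+np.array([-30*a[0],-30*a[1],9.6])))
g=R-a*(30+115.6);goto(g[0],g[1],130.4,-3.3)
E
```

```text
wheel edge rows [112 109 106 103 100  97  94  93  90  85  84 106 155 160 161 160 160 164] [109 106 104 103  99  97  96  91  88  84  83 105 154 158 160 160 160 162]
shank [164 166 166 163 165 159 159 163 166  97  78  85  91  93 100 106 102  93
  88  83  78  69 106 165 167 166 171 161 163  91  74  74  73] [163 166 167 169 171 165 166 167 165 113  80  88  92  94 101 108 105  95
  91  86  78  70  80  83  83  82  83  84  82  80 189 200 199]
shoulder [106 106 109 109 108 109 107 109 108 107 109 110 109 128 180 207 216 219
 218 219 219 218 218 218 218 218]
[97.8  1.1]
[[137.0, 284.0], [138.0, 285.0], [131.0, 288.0], [95.0, 294.0], [31.0, 297.0]]
[[137.0, 317.0], [138.0, 319.0], [131.0, 326.0], [95.0, 338.0], [30.0, 347.0]]
nose pred [878.3  69.5 384.2] {'scene': [[221.2, 288.8]], 'side': [[114.5, 317.5]]}
scene [([215.0, 132.0], 0.9), ([219.5, 290.0], 0.88), ([217.1, 288.3], 0.23), ([204.4, 166.1], 0.84), ([185.6, 262.7], 0.67), ([179.2, 319.4], 0.39)] [[184.8 264.4]]
side [([110.1, 318.7], 0.83), ([309.2, 284.3], 0.8), ([280.1, 259.6], 0.8), ([126.2, 291.2], 0.65), ([267.6, 351.3], 0.49)] [[127.3 290.5]]
at [763.5  76.3 374.5] [180.   -0.   -3.9] shift mm [-117.9   55.6  244.1] in 50s [-2.4  1.1  4.9] turn units -0.11
```

```bash
cat > pit.py <<'E'
from fit import *
np.set_printoptions(precision=2,suppress=True)
def edges(g,r,c=255):
    # strongest gradient scanning, subpixel half level
    row=cv2.GaussianBlur(g[r-1:r+2].astype(float).mean(0,keepdims=True),(5,1),0)[0];d=np.abs(np.diff(row))
    out=[]
    for lo,hi in((225,248),(263,286)):
        i=lo+d[lo:hi].argmax();a=d[i-2:i+3];out.append(((np.arange(i-2,i+3)+.5)*a).sum()/a.sum())
    return out
def run(W,rows,Tz):
    g=W['image'].mean(2);K=W['camera_matrix'];tc=np.array(W['tool_from_camera']);P=[]
    for r in rows:
        a,b=edges(g,r);dep=K[0,0]*16/(b-a)
        q=np.linalg.solve(K,[(a+b)/2,r,1.])*dep*[1,-1,-1];P.append((tc[:3,:3]@q+tc[:3,3]).tolist()+[b-a])
    P=np.array(P);x,z=P[:,0],-P[:,2];k=np.polyfit(x,z,1);s=z-np.polyval(k,x);ok=np.abs(s)<2.5*np.median(np.abs(s))+.3;k=np.polyfit(x[ok],z[ok],1)
    print('pitch up deg',np.degrees(np.arctan(k[0])),'z at x=70:',np.polyval(k,70),'x',x[[0,-1]],'lat',np.polyfit(x[ok],P[ok,1],1),ok.sum(),len(x));print(P[::12,3])
E
python3 - <<'E'
from pit import *
W=dict(np.load('pics/wrist10.npz'));run(W,range(3,145,2),7.2)
W=dict(np.load('pics/wrist12.npz'));run(W,range(50,175,2),374)
E
```

```text
pitch up deg 0.598965485723682 z at x=70: 2.471293066210525 x [114.91  59.35] lat [ 0.   -0.81] 65 71
[40.53 39.23 38.59 37.7  36.81 35.94]
pitch up deg 6.799090179578835 z at x=70: 8.556103080258845 x [97.39 45.74] lat [ 0.01 -1.04] 58 63
[39.79 38.8  42.76 36.1  36.09 35.03]
```

```bash
python3 - <<'E'
from pit import *
A=dict(np.load('pics/wrist10.npz'));B=dict(np.load('pics/wrist12.npz'));ga=A['image'].mean(2);gb=B['image'].mean(2)
# same row = same viewing ray; ratio of widths = ratio of depth
R=[];r=np.arange(48,144,2)
wa=np.array([np.diff(edges(ga,i))[0] for i in r]);wb=np.array([np.diff(edges(gb,i))[0] for i in r])
for i in range(0,len(r),3):print(r[i],wa[i].round(2),wb[i].round(2),end=' | ')
pa,pb=[np.polyfit(r[m],w[m],1) for w in(wa,wb) for m in[np.abs(w-np.median(w)-np.polyval(np.polyfit(r,w-np.median(w),1),r))<.7]]
print();K=305.6;tc=np.array(A['tool_from_camera'])
for row in(50,90,140):
  w1,w2=np.polyval(pa,row),np.polyval(pb,row)
  ray=np.linalg.solve(A['camera_matrix'],[255,row,1])*[1,-1,-1];d=tc[:3,:3]@ray
  # flat: top plane at tool z = -(22-7.2)=-14.8
  s=(-14.8-tc[2,3])/d[2];s2=s*w1/w2;p=tc[:3,3]+d*s2;print(row,w1.round(2),w2.round(2),'x',p[0],'height',-p[2])
E
```

```text
48 38.65 48.05 | 54 38.58 39.76 | 60 37.76 39.76 | 66 37.62 39.1 | 72 38.34 38.86 | 78 37.46 38.17 | 84 37.08 42.79 | 90 36.42 42.94 | 96 36.92 42.94 | 102 36.75 42.95 | 108 35.92 37.23 | 114 35.77 37.05 | 120 36.63 40.19 | 126 35.69 36.29 | 132 35.54 35.85 | 138 35.08 35.7 | Traceback (most recent call last):
  File "<stdin>", line 7, in <module>
    raise TypeError("expected non-empty vector for x")
TypeError: expected non-empty vector for x
```

Request:
step_arm(moves=[[[-0.5,0.18,0],-0.11,-1],[[-0.7,0.26,0],0,-1],[[-0.7,0.26,0.1],0,-1],[[-0.7,0.26,0.3],0,-1],[[-0.4,0.14,0.6],0,-1],[[0,0,0.8],0,-1],[[0,0,0.8],0,-1],[[0,0,0.8],0,-1]])

```text
time_s: 33.98
eef_pos: [610.7, 30.2, 203.6]
eef_rot: [180.0, -0.1, -3.3]
wrist_force: [0.6, -0.0, -2.3]
grip_width: 26.2
grasp_force: 118.5
```

Request:
step_arm(moves=[[[0,0,0.7],0,-1],[[0,0,0.5],0,-1],[[0,0,0.25],0,-1],[[0,0,0],0,-1],[[0,0,0],0,-1]])

```text
time_s: 34.6
eef_pos: [611.7, 30.5, 133.2]
eef_rot: [-180.0, -0.1, -3.3]
wrist_force: [0.3, 0.5, -1.2]
grip_width: 26.1
grasp_force: 118.5
```

```bash
python3 - <<'E'
from fit import *
np.set_printoptions(precision=1,suppress=True)
goto(640.7,28.9,130.2,-3.3);o=robot.get_obs();print(o['time_s'],o['wrist_force'],o['grip_width'],o['grasp_force'])
T=np.array(o['eef_pos']);P={n:shot(n) for n in("scene","side")}
a=np.array([.9983,-.0576,0])
L={}
for t,d in(('nose',117),('dresser',-28)):
  L[t]=[[r['location'] for r in robot.mark_of(p,t)] for p in P.values()]
  q=T+a*d+[0,0,9.6];print(t,'pred',q,[proj(p,q).round(1).tolist() for p in P.values()],[np.round(x,1).tolist() for x in L[t]])
  for i in L[t][0]:
    for j in L[t][1]:
      x,e=tri((P['scene'],i),(P['side'],j))
      if e[0]<9:print(x,e[0])
for t in('wheel_rim',):print([ [np.round(r['location'],1).tolist() for r in robot.mark_of(p,t)] for p in P.values()],[proj(p,[787.5,20.8,140]).round(1).tolist() for p in P.values()])
E
```

```text
at [611.7  30.5 133.2] [-180.    -0.1   -3.3] shift mm [29.  -0.   3.1] in 50s [ 0.6 -0.   0.1] turn units 0.00
34.6 [ 0.3  0.5 -1.2] 26.09146326891775 118.52028608322144
nose pred [728.5  23.8 142.8] [[[238.6, 246.2]], [[187.3, 298.2]]] [[[213.9, 131.5], [238.6, 248.0], [177.2, 259.0]], [[309.4, 284.9], [211.6, 307.3], [186.3, 295.9]]]
[ 334.3 -269.7   10.2] 3.331758638092889
[728.7  32.6 141. ] 2.728166301913455
dresser pred [583.8  32.2 142.8] [[[207.8, 228.9]], [[203.0, 271.0]]] [[[206.4, 168.2], [210.4, 232.6]], [[277.3, 259.2], [201.0, 268.9], [208.6, 306.3]]]
[ 369.1 -125.7   19.4] 8.822041366876332
[ 553.4 -165.1  238.6] 7.735557302075595
[592.2  45.8 136. ] 4.923440450811393
[[[255.9, 255.2]], [[183.1, 304.2], [200.0, 233.9], [211.4, 305.5]]] [[[252.8, 254.0]], [[181.8, 308.5]]]
```

Request:
step_arm(moves=[[[0.2,0,0.03],0,-1],[[0.2,0,0.03],0,-1],[[0.18,0,0],0,-1],[[0,0,0],0,-1],[[0,0,0],0,-1],[[0,0,0],0,-1]])

```text
time_s: 35.75
eef_pos: [639.3, 28.8, 128.8]
eef_rot: [180.0, 0.0, -3.3]
wrist_force: [0.2, -0.1, -2.5]
grip_width: 26.0
grasp_force: 118.5
```

```bash
python3 - <<'E'
from fit import *
np.set_printoptions(precision=1,suppress=True)
o=robot.get_obs();print(o['eef_pos'],o['eef_rot'],o['wrist_force'])
P={n:shot(n) for n in("scene","side")};X={}
for t in('nose','wheel_rim','bail_mid','hook_seat'):
  A,B=[[r['location'] for r in robot.mark_of(p,t)] for p in P.values()]
  c=[(e[0],x) for i in A for j in B for x,e in[tri((P['scene'],i),(P['side'],j))] if e[0]<9];print(t,c)
print(proj(P['scene'],[[757.6,22.2,140]]),proj(P['side'],[[757.6,22.2,140]]))
E
```

```text
[639.3  28.8 128.8] [180.    0.   -3.3] [ 0.2 -0.1 -2.5]
nose [(2.8818077584004236, array([760.4,  28.9, 144.5])), (7.9460070005152295, array([ 335.4, -269.8,    8. ]))]
wheel_rim [(7.681759538865959, array([785.8,  37.8, 123. ]))]
bail_mid []
hook_seat [(5.090953485167528, array([496.8, 634.3, 195.5])), (3.912865180200219, array([579.8, 270.7, 178.9]))]
[[245.8 249.9]] [[184.9 303.3]]
```

```bash
python3 -c "
from plant import robot
print(robot.job_done())"
```

```text
the job is handed in; nothing more can be done
None
```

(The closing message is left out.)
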